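# Clear the cutting board and set the ruler against the pocket template

### The arm

A 6-joint arm with a two-finger parallel gripper is mounted at the origin on the work surface. World frame = base frame: x ahead of the robot, y to its left, z up, the work surface at z = 0. Lengths are in m, angles in rad, forces in N, time in s.
With the tool pointing down it reaches from about 0.25 to 0.775 m from the base axis. Payload 8.9 kg.
Tool frame: the origin (TCP) lies midway between the tips of the shut fingers; the grasp point (between the pads) lies 19 mm behind it (robot.grip_point_offset is the z of the grasp point in the tool frame, in m); z points along the fingers, y is the line along which they close (so a half turn about z gives the same grasp; the last joint's range is limited). The gripper opens to 85 mm and grips with 20 to 120 N. Pads are 22 mm wide; open, the fingers measure 114 mm over their backs; the gripper's body (76 mm by 85 mm) begins 54 mm behind the grasp point. The pads swing forward as they close: fully open they stand 13 mm farther back than shut.
Start: joints at [1.017, 0.291, -0.153, 1.127, 0, 1.431], TCP at [0.212, 0.48, 0.231] pointing down, gripper open.
Joint ranges: [-2.52, 2.52], [-0.91, 1.74], [-1.3, 1.37], [-1.96, 2.02], [-1.52, 1.47], [-3.14, 3.14]. Speed limits (rad/s): [2.22, 2.22, 2.79, 3.14, 3.14, 3.14].

### API

Orientations are given as a unit quaternion [x, y, z, w].
In Python, from cell import robot, cams, order, search_frame, trace gives the robot as it stands.
- The arm moves only by the tool send_rows, never from a script. Its argument "targets" is a list of rows, each a list of 6 numbers: the shift along the tool's x, y, z in mm, then the turn, a rotation vector about the tool's x, y, z in rad. A call has exactly 5 rows; each row is the pose to reach, as a shift and turn from the pose commanded when the call began, along the tool's axes at that moment; what a row does not reach only later rows make up. A row lasts 1/10 s, in which the tool goes at most 50 mm and 8.59 degrees, less where a joint would pass 70% of its speed; a pose out of reach is approached as far as the arm can. A call with a gripper value outside its range is refused whole. "fingers" is the finger opening in mm, from 0 to 85.4, set as the call begins (left out, the last holds). The fingers move at their own pace and stop on an object; the grip force is fixed at half the most. Time passes only in rows, so rows that repeat a pose let the fingers close, or fill a call up. It gives the time, the measured TCP pose, the force, the opening and the grip force at its end, in the units of the state.
- robot.sense(): the state, without advancing time (a new reading comes with each control period).
- cams.get_image(name): name is "scene" or "top" or "wrist"; returns (picture, depth): 420x560x3 uint8, red, green, blue; 420x560 float32, m along the optical axis (not along the pixel's ray), 0 where there is no reading.
- cams.camera_params(name): a dict with "intrinsics" (3x3 intrinsics, pixels), "rvec" (rotation vector, rad) and "tvec" (3), from world to camera coordinates, as OpenCV has them; the wrist camera has in their place "tool_from_camera" (4x4, takes a point from camera to tool coordinates, whose origin is the TCP and whose axes are the flange's). Camera axes: x right, y down, z forward; pixel columns grow to the right and rows downward; lengths in m; the calibration is good to about 2 mm. A picture is of the moment at which its call begins: read the wrist's pose just before it. camera_params takes no time and is no camera call.
- order.sign_off(): hands the job in; it is judged then, once.
Trained networks look in the newest picture that a camera, given by its name, has taken for a name from the list of things; names that differ only in an ending like _2 or _b are one class to them, and where a whole thing is asked for, a point or a joint stands for the part that bears it (a point fixed in the world has none). Each returns a list of dicts, best first, with "p" (0 to 1); they miss things now and then, are a little off and sometimes report something else, mostly with a low value. They report only what shows in the picture. A call takes as long as a camera call. They do not tell look-alikes from the thing itself.
- search_frame(camera, thing): "box" ([centre column, centre row, width, height] in pixels, round what is visible of it).
- trace(camera, thing): "mask" (420x560 bool, what is visible of it) and "box" ([centre column, centre row, width, height] in pixels, round what is visible of it).
The state is a dict: "clock": time; "joints": joint angles; "dq": joint speeds; "joint_torque": joint torques, N m; "tcp_pos": TCP position; "tcp_rot": TCP orientation; "force": force on the tool from outside, world axes, zero at the start; "ft_torque": the same for the moment, N m; "width": opening from 0.0 (shut) to 1.0 (fully open); "grasp_force": force on a finger pad.
Only numpy, scipy, OpenCV 4.12 (cv2) and the standard library are available. Lean on these libraries where they do the work, as an engineer would, in place of code of your own. Each camera call takes 0.05 s, during which the arm holds its last target. There are 200 camera calls.

### The job

Use the scraper block to wipe every plastic offcut off the green cutting board into the metal gutter at its end (without touching them with the gripper), then put the scraper back, lying lengthwise on its cork pad. After that lay the yellow ruler flat on the board with a long edge flush along the straight edge of the brown pocket template, running past both of its corners; then hold it down with the two pattern weights, standing on it one on each side of its handle and centred across its width, and lay the blue seam bar flat and flush along the ruler's other long edge, within the ruler's length. Leave the jar, the thread cone and the pin dish where they are.

Things in the scene. Friction and masses are not known exactly. Their poses are not given: they have to be found in the camera images.
- board: fixed cutting board with a green top, 230 mm along its x by 240 mm along its y, top surface 25 mm above the table. Origin on the table under the middle of the green part. A shallow open aluminium gutter adjoins its +y edge (the edge at y = +120 mm of this frame), as long as that edge.
- gutter (a point): middle of the gutter's inner floor, 3 mm above the table, axes as the board's; inside the gutter is 222 mm along x and 86 mm along y, from the board's edge (y = -43 mm) to the outer wall; its walls reach 20 mm above the table, 5 mm lower than the board's top.
- template: dark brown pocket template, 8 mm thick, fixed on the board's top at a slight angle. Origin at the middle of the lower side of its straight edge, at the height of the board's top; the straight edge runs along its y, 170 mm long (from -85 to +85 mm), and faces its -x (towards the robot); the template's body extends 60 mm to +x, narrower (110 mm) beyond 40 mm. Two 3 mm brass pin heads on top.
- pad: fixed cork pad, 190 mm along its x by 85 mm along its y, 4 mm thick; origin under its centre, on the table.
- scraper: loose scraper block, 0.2 kg: white plastic, 120 mm long (its x), 45 mm wide (y), 22 mm high, with an upright blue grip bar on top, 70 mm long (x), 20 mm thick (y), from 22 to 57 mm height. Origin at the centre of the underside. It starts on the cork pad. The same either way round.
- ruler: loose yellow ruler, 0.16 kg, 220 mm long (its x), 50 mm wide (y), 8 mm thick, with a black grip bar on the middle of its top, 60 mm long (x), 18 mm thick (y), from 8 to 38 mm height. Origin at the centre of the underside. The same either way round.
- seam_bar: loose blue seam bar, 0.15 kg, 180 mm long (its x), 44 mm wide (y), 6 mm thick, with a green grip bar on the middle of its top, 50 mm long (x), 16 mm thick (y), from 6 to 34 mm height. Origin at the centre of the underside. The same either way round. Once it lies against the ruler there are 30 mm between the two grip bars.
- weight1: loose steel pattern weight, 0.3 kg: disc 48 mm across and 18 mm high with a red knob on top, 22 mm across, from 18 to 46 mm height. Origin at the centre of the underside.
- weight2: loose steel pattern weight, 0.3 kg: disc 48 mm across and 18 mm high with a red knob on top, 22 mm across, from 18 to 46 mm height. Origin at the centre of the underside.
- offcut1: loose red plastic offcut, a strip 60 mm (its x) by 16 mm (y) by 8 mm thick, 15 g, lying on the board between the template's straight edge and the board's -x edge. Origin at the centre of the underside. May be absent.
- offcut2: loose yellow plastic offcut, a strip 60 mm (its x) by 16 mm (y) by 8 mm thick, 15 g, lying on the board between the template's straight edge and the board's -x edge. Origin at the centre of the underside. May be absent.
- offcut3: loose white plastic offcut, a strip 60 mm (its x) by 16 mm (y) by 8 mm thick, 15 g, lying on the board between the template's straight edge and the board's -x edge. Origin at the centre of the underside. May be absent.
- offcut4: loose orange plastic offcut, a strip 60 mm (its x) by 16 mm (y) by 8 mm thick, 15 g, lying on the board between the template's straight edge and the board's -x edge. Origin at the centre of the underside. May be absent.
- button_jar: bystander: orange jar with a brass cap, 64 mm across, 100 mm high; origin under its centre.
- thread_cone: bystander: grey cone of thread, 64 mm across the foot, 125 mm high; origin under its centre.
- pin_dish: bystander: small blue ceramic bowl, 90 mm across, 25 mm high; origin under its centre.
Not all that is in view belongs to the job. Several things look just like the pad: the one meant starts farthest to the robot's left.

How it is judged:
By the outcome, as a careful person would: the job done as asked, in the order asked, and still so for the second after the job is handed in, with the robot touching nothing.
Of offcut1, offcut2, offcut3, offcut4 only 2 to 4 are there at a start; the rules pass over those that are not, and their reading is None.
At some moment in a run one of ruler, seam_bar, scraper, weight1, weight2 may be knocked a few centimetres aside while the robot is not near it.
Once in a run the grip may slacken for a moment while it holds something.
It also fails if it takes over 200 s, if anything falls off the work surface, if the arm or the gripper's body presses on something with over 40 N, if the wrist force passes 120 N, or if a joint passes its speed limit or range.

## Working session

There is one attempt and no reset: what is moved stays moved. The work goes in short steps, Python scripts to look and compute and a tool call to move; the robot and the scene stay as the last step left them, time stands still between calls to the robot, and variables do not carry over. Pictures are saved under pics/ and viewed, at most 14 in all, crops included, and the job is handed in when it is done.

Besides the shell and the picture viewer there is one more tool, called by a JSON object that holds its "name" and its "arguments". send_rows: Moves the arm, as the interface text tells. Its arguments: {"type":"object","properties":{"targets":{"type":"array","items":{"type":"array","items":{"type":"number"}}},"fingers":{"type":"number"}},"required":["targets"]}

```bash
ls; mkdir -p pics; python3 - <<'E'
from cell import robot,cams
import cv2
s=robot.sense();print({k:s[k] for k in('clock','tcp_pos','tcp_rot','force','width')}, getattr(robot,'grip_point_offset',None))
for n in('scene','top'):
    im,d=cams.get_image(n);cv2.imwrite(f'pics/{n}0.png',im[:,:,::-1])
    print(n,cams.camera_params(n))
print(cams.camera_params('wrist'))
E
```

```text
pics
{'clock': 0.0, 'tcp_pos': array([0.21134527, 0.48012146, 0.23076336]), 'tcp_rot': array([ 2.05926158e-01,  9.78567335e-01, -5.83979110e-04, -2.18136012e-04]), 'force': array([ 0.64541157, -0.63788362,  0.10337971]), 'width': 0.9995106216673306} -0.0187
scene {'intrinsics': array([[458.81473349,   0.        , 275.90860545],
       [  0.        , 458.81473349, 202.98150152],
       [  0.        ,   0.        ,   1.        ]]), 'rvec': array([ 0.76166834,  2.66141695, -0.97402143]), 'tvec': array([ 0.43341284, -0.19017477,  1.58775816])}
top {'intrinsics': array([[478.90448146,   0.        , 276.05575885],
       [  0.        , 478.90448146, 214.33166051],
       [  0.        ,   0.        ,   1.        ]]), 'rvec': array([ 2.14320682, -2.14479781,  0.17328566]), 'tvec': array([0.00329487, 0.54462854, 1.13679504])}
{'intrinsics': array([[299.77276103,   0.        , 276.92188085],
       [  0.        , 299.77276103, 208.83587995],
       [  0.        ,   0.        ,   1.        ]]), 'tool_from_camera': array([[ 4.52938246e-04, -9.61054390e-01, -2.76358924e-01,
         7.01753583e-02],
       [ 9.99998888e-01,  4.26212850e-05,  1.49072939e-03,
        -7.49997848e-04],
       [-1.42089325e-03, -2.76359291e-01,  9.61053340e-01,
        -1.43125856e-01],
       [ 0.00000000e+00,  0.00000000e+00,  0.00000000e+00,
         1.00000000e+00]])}
```

View pics/top0.png

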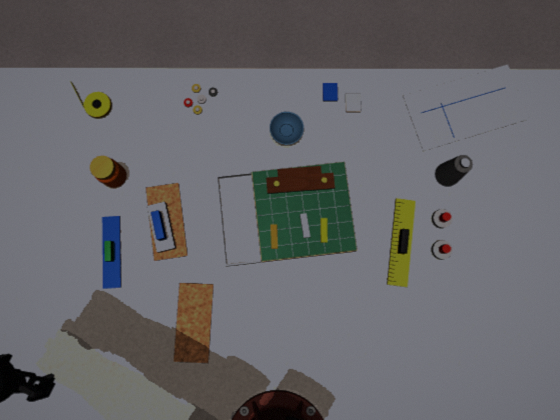

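View pics/scene0.png

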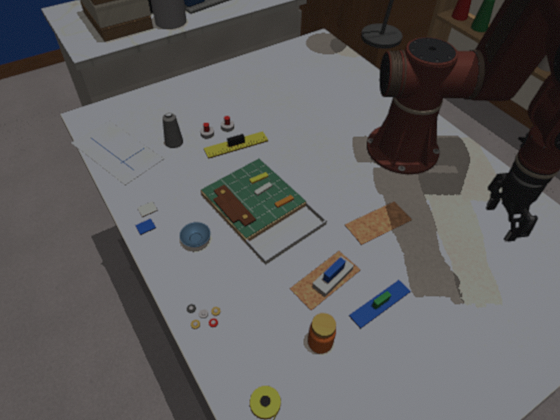

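The top view has the robot at the bottom, with +y to the left. The target pad and scraper are at (166,222) and the seam bar at (111,252). The board is at (303,210), with the gutter to its left at (240,220). Three offcuts show: orange (274,236), white (305,226) and yellow (325,230). The ruler is at (401,243) and the weights at (443,219) and (443,250).

```bash
cat > h.py <<'E'
from cell import robot,cams,order,search_frame,trace
import numpy as np,cv2
from scipy.spatial.transform import Rotation as R
K=lambda c:cams.camera_params(c)['intrinsics']
def w_from_c(c,s=None):
    p=cams.camera_params(c);T=np.eye(4)
    if c=='wrist':
        s=s or robot.sense();T[:3,:3]=R.from_quat(s['tcp_rot']).as_matrix();T[:3,3]=s['tcp_pos']
        return T@p['tool_from_camera']
    T[:3,:3]=cv2.Rodrigues(p['rvec'])[0];T[:3,3]=np.ravel(p['tvec']);return np.linalg.inv(T)
def grab(c,save=None):
    s=robot.sense();im,d=cams.get_image(c)
    if save:cv2.imwrite(f'pics/{save}.png',im[:,:,::-1])
    return im,d,w_from_c(c,s)
def onplane(c,T,px,z):
    px=np.atleast_2d(px).astype(float);r=np.c_[px,np.ones(len(px))]@np.linalg.inv(K(c)).T@T[:3,:3].T
    t=(z-T[2,3])/r[:,2];return (T[:3,3]+r*t[:,None])[:,:2]
def cloud(c,T,d):
    v,u=np.mgrid[:420,:560];P=np.stack([u,v,np.ones_like(u)],-1)*d[...,None]@np.linalg.inv(K(c)).T
    return P@T[:3,:3].T+T[:3,3]
def rect(p):
    (cx,cy),(a,b),ang=cv2.minAreaRect((p*1000).astype(np.float32))
    if a<b:a,b,ang=b,a,ang+90
    return [round(v,1) for v in(cx,cy,a,b,(ang+90)%180-90)]   # mm, long-axis yaw deg in (-90,90]
def find(c,T,thing,z,zr=None,C=None,n=1):
    "rects of the mask on plane z; zr: keep pixels whose cloud z lies in that range"
    out=[]
    for r in trace(c,thing)[:n]:
        m=r['mask'].copy()
        if zr is not None:m&=(C[...,2]>zr[0])&(C[...,2]<zr[1])
        v,u=np.nonzero(m)
        if len(u)<8:continue
        out.append((round(r['p'],2),[int(x) for x in r['box'][:2]],rect(onplane(c,T,np.c_[u,v],z))))
    return out
def here():
    s=robot.sense();M=R.from_quat(s['tcp_rot']).as_matrix()
    print('t',round(s['clock'],1),'tcp',np.round(s['tcp_pos']*1000,1),'yaw(y)',round(np.degrees(np.arctan2(M[1,1],M[0,1])),2),'tilt',np.round(np.degrees(M[:2,2]),2),'F',np.round(s['force'],1),'w',round(s['width']*85.4,1),'g',round(s['grasp_force'],1))
    return s
E
python3 - <<'E'
from h import *
im,d,T=grab('top');C=cloud('top',T,d)
for t,z,n in [('board',.025,1),('template',.033,1),('pad',.004,3),('scraper',.022,1),('ruler',.008,1),('seam_bar',.006,1),('weight1',.018,3),('offcut1',.033,2),('offcut2',.033,2),('offcut3',.033,2),('offcut4',.033,2),('button_jar',.1,1),('thread_cone',.06,1),('pin_dish',.025,1)]:
    print(t,find('top',T,t,z,n=n))
print('camz',T[:3,3])
E
```

```text
board [(0.96, [285, 211], [551.4, -21.7, 330.9, 230.4, -83.5])]
template [(0.92, [299, 177], [636.3, -57.6, 169.1, 63.5, -86.3])]
pad [(0.93, [165, 221], [533.0, 280.2, 193.1, 90.1, 8.8]), (0.82, [192, 321], [284.2, 203.9, 192.0, 87.2, -2.3]), (0.2, [299, 177], [642.6, -59.5, 173.8, 62.3, -85.3])]
scraper [(0.68, [305, 227], [519.7, -69.6, 59.4, 16.7, 8.1])]
ruler [(0.96, [400, 243], [480.5, -312.5, 221.1, 53.5, -7.7])]
seam_bar [(0.94, [112, 252], [456.4, 413.5, 180.2, 48.5, 3.9])]
weight1 [(0.72, [442, 250], [460.4, -411.1, 47.1, 42.9, -46.5]), (0.62, [444, 218], [536.5, -414.8, 51.1, 50.8, 90.0])]
offcut1 [(0.67, [284, 129], [770.0, -24.3, 85.3, 85.2, 62.6]), (0.63, [275, 237], [492.1, 7.9, 54.5, 14.8, 0.0])]
offcut2 [(0.67, [284, 129], [770.0, -24.3, 85.3, 85.2, 62.6]), (0.63, [275, 237], [492.1, 7.9, 54.5, 14.8, 0.0])]
offcut3 [(0.67, [284, 129], [770.0, -24.3, 85.3, 85.2, 62.6]), (0.63, [275, 237], [492.1, 7.9, 54.5, 14.8, 0.0])]
offcut4 [(0.67, [284, 129], [770.0, -24.3, 85.3, 85.2, 62.6]), (0.63, [275, 237], [492.1, 7.9, 54.5, 14.8, 0.0])]
button_jar [(0.97, [105, 173], [638.0, 400.5, 94.0, 61.1, 45.9])]
thread_cone [(0.6, [454, 170], [651.9, -437.1, 99.3, 57.2, -63.4])]
pin_dish [(0.75, [284, 129], [772.2, -24.4, 91.0, 85.0, 0.0])]
camz [0.36304028 0.0108039  1.20707046]
```

```bash
cat >> h.py <<'E'
def plan(wps,start=None):
    "wps: (x,y,z mm, yaw of tool y deg, calls); prints per call the final row (shift mm, turn rad), tool down"
    if start is None:
        s=here();M=R.from_quat(s['tcp_rot']);p=s['tcp_pos']*1000
    else: p=np.array(start[:3],float);M=mat(start[3])
    for x,y,z,yaw,n in wps:
        q=np.array([x,y,z],float);E=mat(yaw);dv=(M.inv()*E).as_rotvec()
        for i in range(n):
            M1=M*R.from_rotvec(dv*(i+1)/n);M0=M*R.from_rotvec(dv*i/n)
            sh=M0.inv().apply((q-p)/n);tv=dv/n
            print((x,y,z,yaw),i,'shift',np.round(sh,1),'turn',np.round(tv,3))
        p=q;M=E
def mat(yaw):
    a=np.radians(yaw);y=np.array([np.cos(a),np.sin(a),0]);z=np.array([0,0,-1.]);return R.from_matrix(np.c_[np.cross(y,z),y,z])
E
python3 - <<'E'
from h import *
plan([(500,285,200,98,2)])
E
```

```text
t 0.8 tcp [211.6 480.5 231.3] yaw(y) 66.23 tilt [0. 0.] F [ 0.4  0.7 -0. ] w 85.4 g 0.0
(500, 285, 200, 98) 0 shift [-171.4  -31.4   15.7] turn [ 0.     0.    -0.277]
(500, 285, 200, 98) 1 shift [-156.2  -77.1   15.7] turn [ 0.     0.    -0.277]
```

{"name": "send_rows", "arguments": {"targets": [[-34, -6, 3, 0, 0, -0.055], [-68, -12, 6, 0, 0, -0.11], [-103, -19, 9, 0, 0, -0.166], [-137, -25, 12, 0, 0, -0.222], [-171, -31, 16, 0, 0, -0.277]]}}

```text
clock: 1.35
tcp_pos: [0.3567, 0.3824, 0.2154]
tcp_rot: [0.068, 0.998, 0.0, 0.0]
force: [-1.0, 0.6, -0.3]
width: 1.002
grasp_force: 0.0
```

{"name": "send_rows", "arguments": {"targets": [[-31, -15, 3, 0, 0, -0.055], [-62, -31, 6, 0, 0, -0.11], [-94, -46, 9, 0, 0, -0.166], [-125, -62, 12, 0, 0, -0.222], [-156, -77, 16, 0, 0, -0.277]]}}

```text
clock: 1.85
tcp_pos: [0.5007, 0.2845, 0.1993]
tcp_rot: [-0.071, 0.998, 0.0, 0.0]
force: [-0.1, 0.7, 0.1]
width: 1.0
grasp_force: 0.0
```

```bash
python3 - <<'E'
from h import *
here()
im,d,T=grab('wrist','w1');C=cloud('wrist',T,d)
for r in trace('wrist','scraper')[:2]:
    m=r['mask'];z=C[...,2]*m;print(r['p'],r['box'],np.percentile(C[...,2][m],[5,30,50,70,95]))
    for lo,hi in((.05,.07),(.02,.035)):
        k=m&(C[...,2]>lo)&(C[...,2]<hi);print(k.sum(),rect(C[k][:,:2]) if k.sum()>10 else '')
E
```

```text
t 1.9 tcp [500.7 284.5 199.3] yaw(y) 98.1 tilt [0.02 0.01] F [-0.1  0.7  0.1] w 85.4 g 0.0
0.59 [280.1, 203.7, 54.3, 105.6] [0.02539349 0.02639591 0.02699673 0.06022706 0.06217798]
1404 [516.5, 289.1, 70.5, 20.0, 14.0]
2798 [516.5, 289.1, 119.7, 44.8, 14.1]
0.43 [13.5, 145.4, 27.0, 64.7] [0.02610851 0.03193601 0.03273603 0.033288   0.03424003]
0 
1280 [493.1, 5.0, 63.6, 24.3, 1.9]
```

View pics/w1.png

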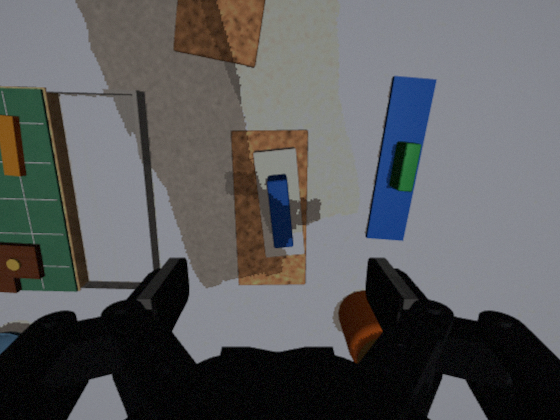

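The scraper lies on the pad at (516,289) with yaw 14°, at pixel (280,205), and nothing is in the gripper's way.

```bash
python3 - <<'E'
from h import *
plan([(516.5,289,80,104,1),(516.5,289,31.5,104,1)])
im,d,T=grab('top');C=cloud('top',T,d)
b=trace('top','board')[0]['mask']
for n,lo,hi in((('hi',.029,.045)),('grn',.02,.029)):
    k=((C[...,2]>lo)&(C[...,2]<hi)&(C[...,0]>.42)&(C[...,0]<.72)&(C[...,1]>-.25)&(C[...,1]<.07)).astype(np.uint8)
    nn,l,st,_=cv2.connectedComponentsWithStats(k)
    for i in range(1,nn):
        if st[i,4]>30: print(n,st[i,4],rect(C[l==i][:,:2]),np.median(C[l==i][:,2]))
E
```

```text
t 1.9 tcp [502.4 283.1 198.5] yaw(y) 97.86 tilt [ 0.04 -0.04] F [0.1 0.2 0.7] w 85.6 g 0.0
(516.5, 289, 80, 104) 0 shift [-14.7   4.  118.5] turn [-0.001  0.    -0.107]
(516.5, 289, 31.5, 104) 0 shift [ 0.   0.  48.5] turn [0. 0. 0.]
hi 1384 [636.2, -57.3, 177.4, 64.1, -85.2] 0.033639579008988174
hi 159 [520.1, -67.8, 64.2, 18.2, 8.1] 0.03308287998877457
hi 170 [506.0, -115.8, 62.1, 18.1, -3.7] 0.033268101233767666
hi 167 [492.7, 6.2, 61.4, 26.6, 8.2] 0.033363405352681674
grn 6178 [557.2, -64.8, 243.4, 230.0, -83.5] 0.025265028346817098
```

{"name": "send_rows", "arguments": {"targets": [[-3, 1, 24, 0, 0, -0.02], [-6, 2, 48, 0, 0, -0.04], [-9, 2, 72, 0, 0, -0.06], [-12, 3, 96, 0, 0, -0.08], [-15, 4, 119, 0, 0, -0.103]]}}

```text
clock: 2.55
tcp_pos: [0.5128, 0.2925, 0.0797]
tcp_rot: [-0.122, 0.993, 0.0, -0.0]
force: [0.5, 0.6, 0.3]
width: 1.002
grasp_force: 0.0
```

{"name": "send_rows", "arguments": {"targets": [[0, 0, 12, 0, 0, 0], [0, 0, 24, 0, 0, 0], [0, 0, 36, 0, 0, 0], [0, 0, 48, 0, 0, 0], [0, 0, 48, 0, 0, 0]]}}

```text
clock: 3.05
tcp_pos: [0.5128, 0.2912, 0.0309]
tcp_rot: [-0.121, 0.993, -0.0, -0.001]
force: [0.2, 0.1, 0.6]
width: 1.001
grasp_force: 0.0
```

{"name": "send_rows", "arguments": {"targets": [[0, 0, 0, 0, 0, 0], [0, 0, 0, 0, 0, 0], [0, 0, 0, 0, 0, 0], [0, 0, 0, 0, 0, 0], [0, 0, 0, 0, 0, 0]], "fingers": 0}}

```text
clock: 3.55
tcp_pos: [0.5143, 0.2916, 0.0329]
tcp_rot: [-0.121, 0.993, 0.0, 0.0]
force: [0.7, -0.3, -0.2]
width: 0.227
grasp_force: 59.0
```

{"name": "send_rows", "arguments": {"targets": [[0, 0, 0, 0, 0, 0], [0, 0, 0, 0, 0, 0], [0, 0, 0, 0, 0, 0], [0, 0, 0, 0, 0, 0], [0, 0, 0, 0, 0, 0]]}}

```text
clock: 4.05
tcp_pos: [0.5143, 0.2916, 0.0329]
tcp_rot: [-0.121, 0.993, 0.0, 0.0]
force: [0.1, -1.4, 6.3]
width: 0.221
grasp_force: 60.1
```

{"name": "send_rows", "arguments": {"targets": [[0, 0, -15, 0, 0, 0], [0, 0, -30, 0, 0, 0], [0, 0, -45, 0, 0, 0], [0, 0, -60, 0, 0, 0], [0, 0, -75, 0, 0, 0]]}}

```text
clock: 4.55
tcp_pos: [0.5134, 0.2914, 0.1074]
tcp_rot: [-0.121, 0.993, -0.0, -0.001]
force: [-0.6, 0.0, -2.7]
width: 0.218
grasp_force: 59.0
```

```bash
python3 - <<'E'
from h import *
plan([(525,-168,105,96.5,3),(525,-168,54.5,96.5,1),(499.7,53.3,54.5,96.5,5)])
E
```

```text
t 4.5 tcp [513.4 291.4 107.4] yaw(y) 103.88 tilt [-0.06 -0.02] F [-0.6  0.  -2.7] w 18.7 g 59.0
(525, -168, 105, 96.5) 0 shift [  33.  -149.6    0.9] turn [-0.    -0.     0.043]
(525, -168, 105, 96.5) 1 shift [  26.5 -150.9    0.8] turn [-0.    -0.     0.043]
(525, -168, 105, 96.5) 2 shift [  20.  -151.9    0.8] turn [-0.    -0.     0.043]
(525, -168, 54.5, 96.5) 0 shift [ 0.   0.  50.5] turn [0. 0. 0.]
(499.7, 53.3, 54.5, 96.5) 0 shift [ 0.  44.5  0. ] turn [0. 0. 0.]
(499.7, 53.3, 54.5, 96.5) 1 shift [ 0.  44.5  0. ] turn [0. 0. 0.]
(499.7, 53.3, 54.5, 96.5) 2 shift [ 0.  44.5  0. ] turn [0. 0. 0.]
(499.7, 53.3, 54.5, 96.5) 3 shift [ 0.  44.5  0. ] turn [0. 0. 0.]
(499.7, 53.3, 54.5, 96.5) 4 shift [ 0.  44.5  0. ] turn [0. 0. 0.]
```

{"name": "send_rows", "arguments": {"targets": [[7, -30, 0, 0, 0, 0.008], [14, -60, 0, 0, 0, 0.017], [20, -90, 0, 0, 0, 0.026], [26, -120, 1, 0, 0, 0.035], [33, -150, 1, 0, 0, 0.043]]}}

```text
clock: 5.05
tcp_pos: [0.5173, 0.1368, 0.1059]
tcp_rot: [-0.099, 0.995, 0.0, -0.0]
force: [-0.3, -0.1, -2.3]
width: 0.225
grasp_force: 59.1
```

{"name": "send_rows", "arguments": {"targets": [[5, -30, 0, 0, 0, 0.008], [11, -60, 0, 0, 0, 0.017], [16, -90, 0, 0, 0, 0.026], [21, -121, 1, 0, 0, 0.035], [26, -151, 1, 0, 0, 0.043]]}}

```text
clock: 5.55
tcp_pos: [0.5217, -0.0163, 0.1049]
tcp_rot: [-0.078, 0.997, 0.0, -0.0]
force: [-0.3, -0.4, -2.3]
width: 0.223
grasp_force: 59.1
```

{"name": "send_rows", "arguments": {"targets": [[4, -30, 0, 0, 0, 0.008], [8, -61, 0, 0, 0, 0.017], [12, -91, 0, 0, 0, 0.026], [16, -122, 1, 0, 0, 0.035], [20, -152, 1, 0, 0, 0.043]]}}

```text
clock: 6.05
tcp_pos: [0.5255, -0.1695, 0.1038]
tcp_rot: [-0.056, 0.998, 0.0, -0.0]
force: [0.3, 0.1, -1.7]
width: 0.223
grasp_force: 59.1
```

```bash
python3 - <<'E'
from h import *
P=[]
for i in range(3):
    s=here();P.append(s['tcp_pos']);im,d,T=grab('scene');
C=cloud('scene',T,d)
r=trace('scene','scraper')
for q in r[:2]:
    p=C[q['mask']];print(q['p'],len(p),np.percentile(p,[2,50,98],axis=0)*1000)
E
```

```text
t 6.0 tcp [ 525.5 -169.5  103.8] yaw(y) 96.46 tilt [-0.05  0.03] F [ 0.3  0.1 -1.7] w 19.1 g 59.1
t 6.1 tcp [ 526.3 -174.   104.1] yaw(y) 96.29 tilt [ 0.03 -0.15] F [ 1.2 -5.8 -1.6] w 19.0 g 59.4
t 6.2 tcp [ 526.1 -171.8  104. ] yaw(y) 96.28 tilt [ 0.02 -0.07] F [ 0.7  0.4 -2.3] w 19.2 g 59.4
0.62 604 [[ 468.80632433 -258.9011934    -1.29822505]
 [ 544.52917804 -158.41484407   96.51183609]
 [ 589.24531514 -141.84019355  133.5856236 ]]
```

{"name": "send_rows", "arguments": {"targets": [[0, 2, 10, 0, 0, 0], [0, 2, 20, 0, 0, 0], [0, 2, 32, 0, 0, 0], [0, 2, 43, 0, 0, 0], [0, 2, 49, 0, 0, 0]]}}

```text
clock: 6.75
tcp_pos: [0.525, -0.1657, 0.0537]
tcp_rot: [-0.057, 0.998, 0.0, -0.001]
force: [-6.6, 1.6, 63.3]
width: 0.227
grasp_force: 69.9
```

{"name": "send_rows", "arguments": {"targets": [[0, 2, 0, 0, 0, 0], [0, 8, 0, 0, 0, 0], [0, 16, 0, 0, 0, 0], [0, 25, 0, 0, 0, 0], [0, 34, 0, 0, 0, 0]]}}

```text
clock: 7.25
tcp_pos: [0.5219, -0.1317, 0.0554]
tcp_rot: [-0.057, 0.998, 0.0, 0.0]
force: [-0.4, -0.5, -2.7]
width: 0.222
grasp_force: 59.4
```

{"name": "send_rows", "arguments": {"targets": [[0, 9, 0, 0, 0, 0], [0, 18, 0, 0, 0, 0], [0, 27, 0, 0, 0, 0], [0, 36, 0, 0, 0, 0], [0, 45, 0, 0, 0, 0]]}}

```text
clock: 7.75
tcp_pos: [0.5168, -0.0872, 0.0553]
tcp_rot: [-0.057, 0.998, -0.0, 0.0]
force: [-0.5, -0.1, -2.3]
width: 0.225
grasp_force: 59.4
```

{"name": "send_rows", "arguments": {"targets": [[0, 9, 0, 0, 0, 0], [0, 18, 0, 0, 0, 0], [0, 27, 0, 0, 0, 0], [0, 36, 0, 0, 0, 0], [0, 45, 0, 0, 0, 0]]}}

```text
clock: 8.25
tcp_pos: [0.5117, -0.0425, 0.0553]
tcp_rot: [-0.057, 0.998, -0.0, 0.0]
force: [-0.6, -0.6, -1.3]
width: 0.218
grasp_force: 59.4
```

{"name": "send_rows", "arguments": {"targets": [[0, 9, 0, 0, 0, 0], [0, 18, 0, 0, 0, 0], [0, 27, 0, 0, 0, 0], [0, 36, 0, 0, 0, 0], [0, 45, 0, 0, 0, 0]]}}

```text
clock: 8.75
tcp_pos: [0.5066, 0.0023, 0.0553]
tcp_rot: [-0.057, 0.998, 0.0, -0.0]
force: [0.1, -0.7, -2.2]
width: 0.227
grasp_force: 59.4
```

{"name": "send_rows", "arguments": {"targets": [[0, 9, 0, 0, 0, 0], [0, 18, 0, 0, 0, 0], [0, 27, 0, 0, 0, 0], [0, 36, 0, 0, 0, 0], [0, 45, 0, 0, 0, 0]]}}

```text
clock: 9.25
tcp_pos: [0.5016, 0.047, 0.0553]
tcp_rot: [-0.057, 0.998, 0.0, 0.0]
force: [-0.1, -0.6, -1.9]
width: 0.223
grasp_force: 59.4
```

```bash
python3 - <<'E'
from h import *
here();im,d,T=grab('top','t2');C=cloud('top',T,d)
cv2.imwrite('pics/t2c.png',cv2.resize(im[130:290,180:400,::-1],None,fx=3,fy=3))
k=((C[...,2]>.029)&(C[...,2]<.045)&(C[...,0]>.42)&(C[...,0]<.72)&(C[...,1]>-.25)&(C[...,1]<.07)).astype(np.uint8)
nn,l,st,_=cv2.connectedComponentsWithStats(k)
for i in range(1,nn):
    if st[i,4]>20: print(st[i,4],rect(C[l==i][:,:2]))
E
```

```text
t 9.2 tcp [501.6  47.   55.3] yaw(y) 96.49 tilt [0. 0.] F [-0.1 -0.6 -1.9] w 19.1 g 59.4
1021 [637.4, -84.8, 126.4, 66.6, -84.3]
```

View pics/t2c.png

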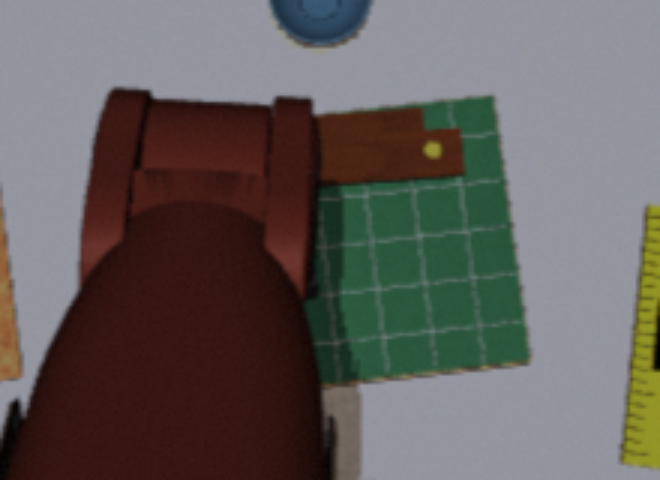

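Only the arm, the right end of the template and the visible clear part of the board show here. I'll finish the stroke, lift, move over the pad and look again.

{"name": "send_rows", "arguments": {"targets": [[0, 4, 0, 0, 0, 0], [0, 8, 0, 0, 0, 0], [0, 10, 0, 0, 0, 0], [0, 10, 0, 0, 0, 0], [0, 10, 0, 0, 0, 0]]}}

```text
clock: 9.8
tcp_pos: [0.5006, 0.056, 0.0553]
tcp_rot: [-0.056, 0.998, -0.0, 0.0]
force: [0.1, 0.1, -1.6]
width: 0.225
grasp_force: 59.4
```

{"name": "send_rows", "arguments": {"targets": [[0, 0, -12, 0, 0, 0], [0, 0, -24, 0, 0, 0], [0, 0, -36, 0, 0, 0], [0, 0, -48, 0, 0, 0], [0, 0, -60, 0, 0, 0]]}}

```text
clock: 10.3
tcp_pos: [0.5008, 0.0561, 0.1168]
tcp_rot: [-0.057, 0.998, -0.0, 0.0]
force: [0.6, 0.3, -2.6]
width: 0.221
grasp_force: 59.4
```

{"name": "send_rows", "arguments": {"targets": [[-12, 21, 0, 0, 0, -0.008], [-23, 43, 0, 0, 0, -0.016], [-35, 65, 0, 0, 0, -0.024], [-46, 86, 0, 0, 0, -0.032], [-58, 108, 0, 0, 0, -0.04]]}}

```text
clock: 10.8
tcp_pos: [0.5463, 0.1709, 0.1161]
tcp_rot: [-0.077, 0.997, -0.0, 0.0]
force: [0.6, 0.2, -2.8]
width: 0.222
grasp_force: 59.4
```

{"name": "send_rows", "arguments": {"targets": [[0, 22, 0, 0, 0, 0], [0, 44, 0, 0, 0, 0], [0, 66, 0, 0, 0, 0], [0, 88, 0, 0, 0, 0], [0, 110, 0, 0, 0, 0]]}}

```text
clock: 11.3
tcp_pos: [0.529, 0.2796, 0.1161]
tcp_rot: [-0.077, 0.997, 0.0, 0.0]
force: [0.8, 0.3, -1.3]
width: 0.227
grasp_force: 59.4
```

```bash
python3 - <<'E'
from h import *
im,d,T=grab('top','t3');C=cloud('top',T,d)
cv2.imwrite('pics/t3c.png',cv2.resize(im[130:290,180:400,::-1],None,fx=3,fy=3))
k=((C[...,2]>.029)&(C[...,2]<.045)&(C[...,0]>.42)&(C[...,0]<.72)&(C[...,1]>-.25)&(C[...,1]<.15)).astype(np.uint8)
nn,l,st,_=cv2.connectedComponentsWithStats(k)
for i in range(1,nn):
    if st[i,4]>20: print(st[i,4],rect(C[l==i][:,:2]))
im,d,T=grab('wrist');C=cloud('wrist',T,d)
for q in trace('wrist','scraper')[:1]:
  m=q['mask'];print(q['p'],np.percentile(C[...,2][m],[5,50,95]))
  for lo,hi in((.1,.12),(.125,.16)):
    k=m&(C[...,2]>lo)&(C[...,2]<hi);print(k.sum(),rect(C[k][:,:2]) if k.sum()>10 else '')
plan([(533,280,33,98.8,2)])
E
```

```text
1403 [637.7, -58.0, 171.0, 63.6, -85.0]
0.73 [0.10871963 0.11101592 0.145425  ]
7004 [528.9, 282.1, 117.0, 45.3, 8.8]
6465 [526.4, 283.1, 64.8, 31.8, 17.5]
t 11.4 tcp [528.9 279.7 115.9] yaw(y) 98.89 tilt [0.02 0.01] F [ 0.4 -0.4 -1.3] w 18.7 g 59.5
(533, 280, 33, 98.8) 0 shift [-2.  -0.2 41.4] turn [0.    0.    0.001]
(533, 280, 33, 98.8) 1 shift [-2.  -0.2 41.4] turn [0.    0.    0.001]
```

View pics/t3c.png

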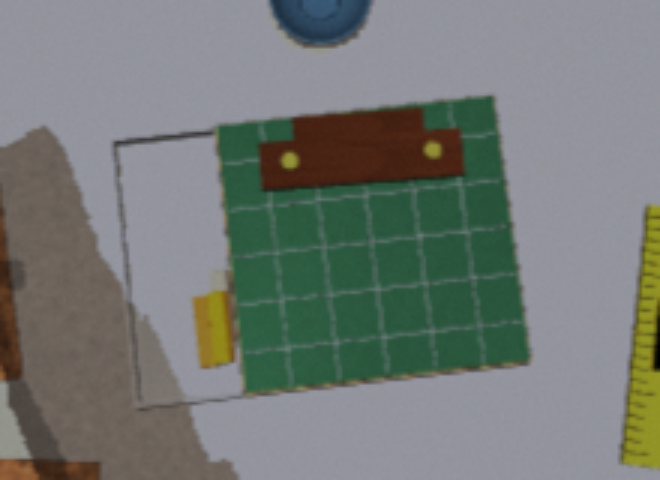

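The board is clear: orange, yellow and white all lie in the gutter, near crop pixel (215,325). Next I'll put the scraper down on the pad.

{"name": "send_rows", "arguments": {"targets": [[-1, -1, 14, 0, 0, 0], [-2, -1, 28, 0, 0, 0], [-3, -2, 42, 0, 0, 0], [-4, -2, 56, 0, 0, 0], [-4, -2, 68, 0, 0, 0]]}}

```text
clock: 11.95
tcp_pos: [0.5333, 0.2769, 0.0459]
tcp_rot: [-0.076, 0.997, -0.0, -0.0]
force: [-0.6, 0.4, -2.7]
width: 0.223
grasp_force: 59.5
```

{"name": "send_rows", "arguments": {"targets": [[0, 0, 4, 0, 0, 0], [0, 0, 8, 0, 0, 0], [0, 0, 11, 0, 0, 0], [0, 0, 14, 0, 0, 0], [0, 0, 16, 0, 0, 0]]}}

```text
clock: 12.45
tcp_pos: [0.5337, 0.2775, 0.0328]
tcp_rot: [-0.077, 0.997, 0.0, 0.001]
force: [-10.4, -4.2, 32.7]
width: 0.228
grasp_force: 64.4
```

{"name": "send_rows", "arguments": {"targets": [[0, 0, 0, 0, 0, 0], [0, 0, 0, 0, 0, 0], [0, 0, 0, 0, 0, 0], [0, 0, 0, 0, 0, 0], [0, 0, 0, 0, 0, 0]], "fingers": 60}}

```text
clock: 12.95
tcp_pos: [0.5335, 0.2774, 0.0313]
tcp_rot: [-0.077, 0.997, 0.0, 0.0]
force: [0.1, 0.6, -0.4]
width: 0.699
grasp_force: 0.0
```

{"name": "send_rows", "arguments": {"targets": [[0, 0, -30, 0, 0, 0], [0, 0, -60, 0, 0, 0], [0, 0, -90, 0, 0, 0], [0, 0, -120, 0, 0, 0], [0, 0, -150, 0, 0, 0]], "fingers": 80}}

```text
clock: 13.45
tcp_pos: [0.5333, 0.2773, 0.1826]
tcp_rot: [-0.077, 0.997, 0.0, 0.0]
force: [0.6, 1.1, -0.4]
width: 0.937
grasp_force: 0.0
```

```bash
python3 - <<'E'
from h import *
here();im,d,T=grab('wrist');C=cloud('wrist',T,d)
q=trace('wrist','scraper')
for q in q[:1]:
  m=q['mask'];k=m&(C[...,2]>.02)&(C[...,2]<.035);print(q['p'],rect(C[k][:,:2]),np.median(C[k][:,2]))
q=trace('wrist','pad')
for q in q[:2]:
  k=q['mask']&(C[...,2]<.012);print(q['p'],rect(C[k][:,:2]))
plan([(490,-300,190,82.3,4)])
E
```

```text
t 13.4 tcp [533.3 277.3 182.6] yaw(y) 98.78 tilt [0. 0.] F [ 0.6  1.1 -0.4] w 80.0 g 0.0
0.77 [535.5, 277.1, 118.4, 45.0, 8.8] 0.026488540910130975
0.92 [534.7, 281.1, 193.1, 86.6, 9.0]
t 13.6 tcp [534.7 277.8 183.3] yaw(y) 98.78 tilt [0.22 0.08] F [ 0.3 -0.4 -0.1] w 79.9 g 0.0
(490, -300, 190, 82.3) 0 shift [  33.1 -141.1   -1.9] turn [0.    0.001 0.072]
(490, -300, 190, 82.3) 1 shift [  22.9 -143.1   -1.8] turn [0.    0.001 0.072]
(490, -300, 190, 82.3) 2 shift [  12.5 -144.3   -1.8] turn [0.    0.001 0.072]
(490, -300, 190, 82.3) 3 shift [   2.1 -144.9   -1.7] turn [0.    0.001 0.072]
```

```bash
python3 - <<'E'
from h import *
plan([(590,-60,200,93,3),(490,-300,190,82.3,2)])
E
```

```text
t 13.6 tcp [534.7 277.8 183.3] yaw(y) 98.78 tilt [0.22 0.08] F [ 0.3 -0.4 -0.1] w 79.9 g 0.0
(590, -60, 200, 93) 0 shift [  -1.  -114.1   -5.6] turn [0.    0.001 0.034]
(590, -60, 200, 93) 1 shift [  -4.9 -114.    -5.6] turn [0.    0.001 0.034]
(590, -60, 200, 93) 2 shift [  -8.7 -113.8   -5.6] turn [0.    0.001 0.034]
(490, -300, 190, 82.3) 0 shift [  56.2 -117.2    5. ] turn [0.    0.    0.093]
(490, -300, 190, 82.3) 1 shift [  45.  -121.9    5. ] turn [0.    0.    0.093]
```

{"name": "send_rows", "arguments": {"targets": [[0, -23, -1, 0, 0, 0.007], [0, -46, -2, 0, 0, 0.014], [-1, -69, -3, 0, 0, 0.021], [-1, -92, -5, 0, 0, 0.028], [-1, -114, -6, 0, 0, 0.034]]}}

```text
clock: 14.1
tcp_pos: [0.5513, 0.1638, 0.1861]
tcp_rot: [-0.059, 0.998, -0.0, -0.001]
force: [-0.5, 0.1, 0.5]
width: 0.938
grasp_force: 0.0
```

{"name": "send_rows", "arguments": {"targets": [[-1, -23, -1, 0, 0, 0.007], [-2, -46, -2, 0, 0, 0.014], [-3, -69, -3, 0, 0, 0.021], [-4, -92, -5, 0, 0, 0.028], [-5, -114, -6, 0, 0, 0.034]]}}

```text
clock: 14.6
tcp_pos: [0.5698, 0.0512, 0.1921]
tcp_rot: [-0.042, 0.999, 0.0, -0.001]
force: [0.0, -0.1, 0.7]
width: 0.934
grasp_force: 0.0
```

{"name": "send_rows", "arguments": {"targets": [[-2, -23, -1, 0, 0, 0.007], [-4, -46, -2, 0, 0, 0.014], [-6, -69, -3, 0, 0, 0.021], [-8, -114, -5, 0, 0, 0.034], [-9, -114, -6, 0, 0, 0.034]]}}

```text
clock: 15.1
tcp_pos: [0.589, -0.0648, 0.198]
tcp_rot: [-0.023, 1.0, -0.001, -0.001]
force: [-1.5, 0.9, 0.2]
width: 0.938
grasp_force: 0.0
```

```bash
cat >> h.py <<'E'
def template(save=None):
    im,d,T=grab('wrist',save);C=cloud('wrist',T,d);q=trace('wrist','template')[0]
    m=cv2.morphologyEx(q['mask'].astype(np.uint8),cv2.MORPH_OPEN,np.ones((5,5)))
    v,u=np.nonzero(m);P=onplane('wrist',T,np.c_[u,v],.033)*1000
    print('template p',q['p'],len(P),rect(P/1000))
    # straight edge: per y bin, the lowest x
    b=np.round(P[:,1]/4);y=[];x=[]
    for k in np.unique(b):
        s=P[b==k]
        if len(s)>15:y.append(s[:,1].mean());x.append(s[:,0].min())
    y,x=np.array(y),np.array(x);ok=(y>y.min()+6)&(y<y.max()-6)
    for _ in range(4):
        f=np.polyfit(y[ok],x[ok],1);r=x-np.polyval(f,y);ok&=abs(r)<3*np.std(r[ok])+.3
    print('edge x = %.2f + %.4f*y  (yaw x_t %.2f deg) yrange %.1f %.1f rms %.2f'%(f[1],f[0],np.degrees(-np.arctan(f[0])),P[:,1].min(),P[:,1].max(),np.std(r[ok])))
E
python3 - <<'E'
from h import *
here();template('w4');here()
E
```

```text
t 15.1 tcp [589.  -64.8 198. ] yaw(y) 92.68 tilt [-0.06 -0.07] F [-1.5  0.9  0.2] w 80.1 g 0.0
template p 0.64 7349 [635.8, -57.8, 169.9, 62.3, -85.5]
edge x = 600.39 + -0.0811*y  (yaw x_t 4.63 deg) yrange -143.7 27.7 rms 0.43
t 15.2 tcp [588.6 -61.3 198.2] yaw(y) 92.83 tilt [-0.09  0.03] F [1.  0.6 0.8] w 80.0 g 0.0
```

View pics/w4.png

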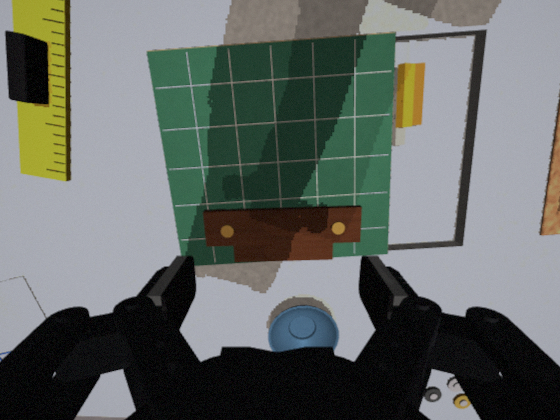

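The template's straight edge is the upper edge of the brown piece, from pixel (205,211) to (360,207). The board in front of it is clear and the offcuts lie in the gutter at (410,95). On to the ruler.

{"name": "send_rows", "arguments": {"targets": [[11, -24, 1, 0, 0, 0.018], [22, -47, 2, 0, 0, 0.037], [34, -71, 3, 0, 0, 0.055], [45, -94, 4, 0, 0, 0.074], [56, -117, 5, 0, 0, 0.093]]}}

```text
clock: 15.7
tcp_pos: [0.5383, -0.1797, 0.1936]
tcp_rot: [0.021, 1.0, 0.0, -0.0]
force: [-0.2, -0.8, 0.7]
width: 0.938
grasp_force: 0.0
```

{"name": "send_rows", "arguments": {"targets": [[9, -24, 1, 0, 0, 0.018], [19, -49, 2, 0, 0, 0.037], [31, -80, 3, 0, 0, 0.06], [45, -122, 5, 0, 0, 0.093], [45, -122, 5, 0, 0, 0.093]]}}

```text
clock: 16.2
tcp_pos: [0.4875, -0.3029, 0.1884]
tcp_rot: [0.069, 0.998, -0.0, -0.001]
force: [0.5, -0.1, 0.5]
width: 0.936
grasp_force: 0.0
```

```bash
cat >> h.py <<'E'
def thing(name,zlo,zhi,base=0,cam='wrist',n=1):
    "rects of blade (z below zlo..) and grip (top) from the cloud"
    im,d,T=grab(cam);C=cloud(cam,T,d)
    for q in trace(cam,name)[:n]:
        m=q['mask'];out=[]
        for lo,hi in((zlo-6,zlo+6),(zhi-6,zhi+6)):
            k=(m&(C[...,2]*1000>lo+base)&(C[...,2]*1000<hi+base)).astype(np.uint8)
            k=cv2.morphologyEx(k,cv2.MORPH_OPEN,np.ones((3,3)))>0
            out.append((rect(C[k][:,:2]),round(float(np.median(C[k][:,2]))*1000,1)) if k.sum()>10 else None)
        print(name,round(q['p'],2),[int(x) for x in q['box']],'blade',out[0],'grip',out[1])
E
python3 - <<'E'
from h import *
here();here();thing('ruler',8,38);here()
E
```

```text
t 16.2 tcp [ 487.5 -302.9  188.4] yaw(y) 82.06 tilt [-0.07 -0.03] F [ 0.5 -0.1  0.5] w 79.9 g 0.0
t 16.2 tcp [ 487.5 -302.9  188.4] yaw(y) 82.06 tilt [-0.07 -0.03] F [ 0.5 -0.1  0.5] w 79.9 g 0.0
ruler 0.67 [267, 176, 49, 202] blade ([480.6, -313.5, 220.0, 50.1, -7.9], 8.5) grip ([479.5, -313.3, 58.9, 18.0, -8.0], 38.3)
t 16.3 tcp [ 488.6 -299.7  188.6] yaw(y) 82.24 tilt [-0.05  0.07] F [-0.1  0.8 -0.2] w 80.1 g 0.0
```

{"name": "send_rows", "arguments": {"targets": [[2, -3, 28, 0, 0, 0], [3, -6, 56, 0, 0, 0], [5, -10, 84, 0, 0, 0], [6, -13, 110, 0, 0, 0], [6, -13, 125, 0, 0, 0]]}}

```text
clock: 16.8
tcp_pos: [0.4809, -0.3098, 0.0621]
tcp_rot: [0.066, 0.998, 0.001, -0.001]
force: [-0.3, 0.6, -0.4]
width: 0.938
grasp_force: 0.0
```

{"name": "send_rows", "arguments": {"targets": [[0, 0, 12, 0, 0, 0], [0, 0, 24, 0, 0, 0], [0, 0, 36, 0, 0, 0], [0, 0, 46, 0, 0, 0], [0, 0, 51, 0, 0, 0]]}}

```text
clock: 17.3
tcp_pos: [0.4811, -0.312, 0.0124]
tcp_rot: [0.067, 0.998, 0.0, -0.0]
force: [-0.1, 0.0, 0.5]
width: 0.935
grasp_force: 0.0
```

{"name": "send_rows", "arguments": {"targets": [[0, 0, 0, 0, 0, 0], [0, 0, 0, 0, 0, 0], [0, 0, 0, 0, 0, 0], [0, 0, 0, 0, 0, 0], [0, 0, 0, 0, 0, 0]], "fingers": 0}}

```text
clock: 17.8
tcp_pos: [0.4816, -0.3128, 0.0139]
tcp_rot: [0.067, 0.998, -0.0, 0.0]
force: [-1.0, -0.1, 5.6]
width: 0.199
grasp_force: 59.4
```

{"name": "send_rows", "arguments": {"targets": [[0, 0, 0, 0, 0, 0], [0, 0, 0, 0, 0, 0], [0, 0, 0, 0, 0, 0], [0, 0, 0, 0, 0, 0], [0, 0, 0, 0, 0, 0]]}}

```text
clock: 18.3
tcp_pos: [0.4816, -0.3127, 0.0139]
tcp_rot: [0.067, 0.998, -0.0, 0.0]
force: [-0.3, 0.8, 6.5]
width: 0.201
grasp_force: 59.4
```

{"name": "send_rows", "arguments": {"targets": [[0, 0, -18, 0, 0, 0], [0, 0, -36, 0, 0, 0], [0, 0, -54, 0, 0, 0], [0, 0, -72, 0, 0, 0], [0, 0, -90, 0, 0, 0]]}}

```text
clock: 18.8
tcp_pos: [0.4811, -0.3122, 0.1039]
tcp_rot: [0.067, 0.998, 0.0, -0.0]
force: [0.3, -0.2, -1.4]
width: 0.201
grasp_force: 58.7
```

```bash
python3 - <<'E'
from h import *
plan([(570,-62.3,110,4.6,4)])
E
```

```text
t 18.8 tcp [ 481.1 -312.2  103.9] yaw(y) 82.27 tilt [-0.02  0.02] F [ 0.3 -0.2 -1.4] w 17.1 g 58.7
(570, -62.3, 110, 4.6) 0 shift [-13.6  64.9  -1.5] turn [-0.    -0.     0.339]
(570, -62.3, 110, 4.6) 1 shift [ 8.7 65.7 -1.5] turn [-0.    -0.     0.339]
(570, -62.3, 110, 4.6) 2 shift [30.1 59.1 -1.5] turn [-0.    -0.     0.339]
(570, -62.3, 110, 4.6) 3 shift [48.  45.7 -1.5] turn [-0.    -0.     0.339]
```

{"name": "send_rows", "arguments": {"targets": [[-2, 13, 0, 0, 0, 0.068], [-5, 26, 0, 0, 0, 0.136], [-8, 39, 0, 0, 0, 0.203], [-11, 52, -1, 0, 0, 0.271], [-14, 65, -1, 0, 0, 0.339]]}}

```text
clock: 19.3
tcp_pos: [0.5039, -0.2493, 0.1043]
tcp_rot: [0.236, 0.972, 0.0, -0.0]
force: [0.8, -0.8, -2.1]
width: 0.197
grasp_force: 58.7
```

{"name": "send_rows", "arguments": {"targets": [[2, 13, 0, 0, 0, 0.068], [4, 26, 0, 0, 0, 0.136], [5, 39, 0, 0, 0, 0.203], [7, 52, -1, 0, 0, 0.271], [9, 66, -1, 0, 0, 0.339]]}}

```text
clock: 19.8
tcp_pos: [0.526, -0.1865, 0.1052]
tcp_rot: [0.397, 0.918, -0.0, -0.0]
force: [-0.6, -0.2, -2.1]
width: 0.194
grasp_force: 58.7
```

{"name": "send_rows", "arguments": {"targets": [[6, 12, 0, 0, 0, 0.068], [12, 24, 0, 0, 0, 0.136], [18, 36, 0, 0, 0, 0.203], [24, 48, -1, 0, 0, 0.271], [30, 59, -1, 0, 0, 0.339]]}}

```text
clock: 20.3
tcp_pos: [0.5483, -0.124, 0.1062]
tcp_rot: [0.546, 0.838, 0.0, -0.0]
force: [0.4, -0.0, -1.4]
width: 0.198
grasp_force: 58.7
```

{"name": "send_rows", "arguments": {"targets": [[10, 9, 0, 0, 0, 0.068], [20, 18, 0, 0, 0, 0.136], [29, 27, 0, 0, 0, 0.203], [39, 37, -1, 0, 0, 0.271], [48, 46, -1, 0, 0, 0.339]]}}

```text
clock: 20.8
tcp_pos: [0.5708, -0.0615, 0.1072]
tcp_rot: [0.679, 0.734, -0.0, -0.0]
force: [-1.0, 0.6, -1.6]
width: 0.201
grasp_force: 58.7
```

```bash
python3 - <<'E'
from h import *
here();cams.get_image('wrist');here()
thing('ruler',8,38,base=95.5);here();im,d,T=grab('wrist','w5')
try: template()
except Exception as e: print(e)
E
```

```text
t 20.8 tcp [570.8 -61.5 107.2] yaw(y) 4.43 tilt [-0.02  0.01] F [-1.   0.6 -1.6] w 17.1 g 58.7
t 20.9 tcp [571.3 -59.9 107.2] yaw(y) 4.26 tilt [0.01 0.06] F [ 1.   2.9 -1.6] w 16.4 g 58.7
ruler 0.71 [276, 189, 113, 331] blade ([569.1, -35.6, 172.8, 50.4, -85.7], 101.8) grip ([570.7, -59.1, 60.0, 18.0, -86.0], 131.5)
t 20.9 tcp [570.6 -61.7 107.1] yaw(y) 4.73 tilt [-0.02  0.  ] F [-0.6 -0.7 -2.1] w 17.0 g 58.7
template p 0.81 13859 [635.8, -47.6, 150.9, 60.9, -85.3]
edge x = 601.40 + -0.0925*y  (yaw x_t 5.28 deg) yrange -123.3 27.7 rms 0.40
```

View pics/w5.png

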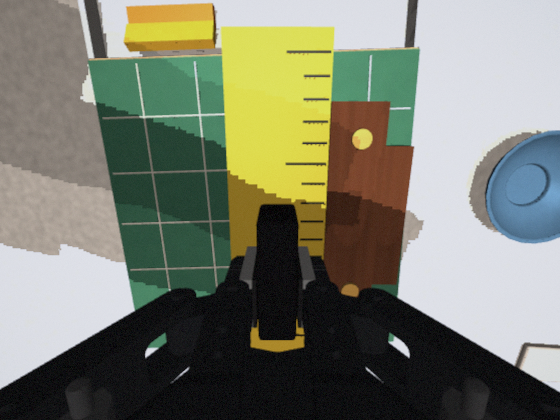

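The ruler is held square at pixel (277,190), with about 9 mm left to the template's edge at column 330. I'll lower it beside the edge, then press it gently into contact.

{"name": "send_rows", "arguments": {"targets": [[0, 0, 10, 0, 0, 0], [0, 0, 20, 0, 0, 0], [0, 0, 30, 0, 0, 0], [0, 0, 40, 0, 0, 0], [0, 0, 50, 0, 0, 0]]}}

```text
clock: 21.6
tcp_pos: [0.5704, -0.0621, 0.0561]
tcp_rot: [0.678, 0.735, -0.0, -0.0]
force: [-0.3, 0.3, -0.7]
width: 0.199
grasp_force: 58.7
```

{"name": "send_rows", "arguments": {"targets": [[0, 0, 4, 0, 0, 0], [0, 0, 8, 0, 0, 0], [0, 0, 12, 0, 0, 0], [0, 0, 15, 0, 0, 0], [0, 0, 17, 0, 0, 0]]}}

```text
clock: 22.1
tcp_pos: [0.5708, -0.0621, 0.0402]
tcp_rot: [0.678, 0.735, 0.0, 0.0]
force: [-0.1, -0.5, -1.5]
width: 0.197
grasp_force: 58.7
```

{"name": "send_rows", "arguments": {"targets": [[0, 1, 0, 0, 0, 0], [0, 2, 0, 0, 0, 0], [0, 3, 0, 0, 0, 0], [0, 4, 0, 0, 0, 0], [0, 5, 0, 0, 0, 0]]}}

```text
clock: 22.6
tcp_pos: [0.5759, -0.0617, 0.0404]
tcp_rot: [0.678, 0.735, 0.0, 0.0]
force: [-0.7, 0.0, -1.3]
width: 0.198
grasp_force: 58.7
```

{"name": "send_rows", "arguments": {"targets": [[0, 0.5, 0, 0, 0, 0], [0, 1, 0, 0, 0, 0], [0, 1.5, 0, 0, 0, 0], [0, 2, 0, 0, 0, 0], [0, 2, 0, 0, 0, 0]]}}

```text
clock: 23.1
tcp_pos: [0.5778, -0.0616, 0.0403]
tcp_rot: [0.678, 0.735, 0.0, 0.0]
force: [0.3, 0.2, -1.2]
width: 0.2
grasp_force: 58.7
```

{"name": "send_rows", "arguments": {"targets": [[0, 0.3, 0.1, 0, 0, 0], [0, 0.6, 0.3, 0, 0, 0], [0, 0.9, 0.5, 0, 0, 0], [0, 1.2, 0.5, 0, 0, 0], [0, 1.2, 0.5, 0, 0, 0]]}}

```text
clock: 23.6
tcp_pos: [0.5789, -0.0615, 0.0398]
tcp_rot: [0.678, 0.735, 0.0, 0.0]
force: [-0.7, -0.5, -1.1]
width: 0.196
grasp_force: 58.7
```

{"name": "send_rows", "arguments": {"targets": [[0, 0.3, 0, 0, 0, 0], [0, 0.6, 0, 0, 0, 0], [0, 0.8, 0, 0, 0, 0], [0, 0.8, 0, 0, 0, 0], [0, 0.8, 0, 0, 0, 0]]}}

```text
clock: 24.1
tcp_pos: [0.5797, -0.0614, 0.0398]
tcp_rot: [0.678, 0.735, -0.0, 0.0]
force: [0.9, -0.1, -1.2]
width: 0.199
grasp_force: 58.7
```

{"name": "send_rows", "arguments": {"targets": [[0, 0.3, 0, 0, 0, 0], [0, 0.6, 0, 0, 0, 0], [0, 0.8, 0, 0, 0, 0], [0, 0.8, 0, 0, 0, 0], [0, 0.8, 0, 0, 0, 0]]}}

```text
clock: 24.6
tcp_pos: [0.5805, -0.0613, 0.0398]
tcp_rot: [0.678, 0.735, -0.0, -0.0]
force: [-0.1, -0.2, -0.6]
width: 0.198
grasp_force: 58.7
```

```bash
python3 - <<'E'
from h import *
s=here();print(s['ft_torque']);thing('ruler',8,38,base=26)
E
```

```text
t 24.6 tcp [580.5 -61.3  39.8] yaw(y) 4.58 tilt [-0. -0.] F [-0.1 -0.2 -0.6] w 16.9 g 58.7
[ 0.00956832 -0.03570622  0.02530235]
ruler 0.89 [277, 188, 112, 327] blade ([578.1, -36.7, 172.5, 50.4, -85.5], 34.3) grip ([580.0, -60.7, 60.6, 18.3, -85.8], 64.1)
```

{"name": "send_rows", "arguments": {"targets": [[0, 0.3, 0, 0, 0, 0], [0, 0.6, 0, 0, 0, 0], [0, 0.8, 0, 0, 0, 0], [0, 0.8, 0, 0, 0, 0], [0, 0.8, 0, 0, 0, 0]]}}

```text
clock: 25.2
tcp_pos: [0.5813, -0.0613, 0.0398]
tcp_rot: [0.678, 0.735, -0.0, -0.0]
force: [0.4, 0.0, -1.7]
width: 0.2
grasp_force: 58.7
```

{"name": "send_rows", "arguments": {"targets": [[0, 0.3, 0, 0, 0, 0], [0, 0.6, 0, 0, 0, 0], [0, 0.8, 0, 0, 0, 0], [0, 0.8, 0, 0, 0, 0], [0, 0.8, 0, 0, 0, 0]]}}

```text
clock: 25.7
tcp_pos: [0.5821, -0.0612, 0.0398]
tcp_rot: [0.678, 0.735, 0.0, -0.0]
force: [-0.3, 0.7, -0.8]
width: 0.199
grasp_force: 58.7
```

```bash
python3 - <<'E'
from h import *
s=here();print(s['ft_torque'])
E
```

```text
t 25.7 tcp [582.1 -61.2  39.8] yaw(y) 4.58 tilt [-0.  0.] F [-0.3  0.7 -0.8] w 17.0 g 58.7
[-0.00700404 -0.01834918 -0.02734019]
```

{"name": "send_rows", "arguments": {"targets": [[0, 0.3, 0, 0, 0, 0], [0, 0.6, 0, 0, 0, 0], [0, 0.8, 0, 0, 0, 0], [0, 0.8, 0, 0, 0, 0], [0, 0.8, 0, 0, 0, 0]]}}

```text
clock: 26.2
tcp_pos: [0.5824, -0.0611, 0.0397]
tcp_rot: [0.678, 0.735, -0.0, -0.0]
force: [-2.7, -0.3, 0.1]
width: 0.196
grasp_force: 58.9
```

{"name": "send_rows", "arguments": {"targets": [[0, 0.3, 0, 0, 0, 0], [0, 0.6, 0, 0, 0, 0], [0, 0.8, 0, 0, 0, 0], [0, 0.8, 0, 0, 0, 0], [0, 0.8, 0, 0, 0, 0]]}}

```text
clock: 26.7
tcp_pos: [0.5825, -0.0612, 0.0396]
tcp_rot: [0.678, 0.735, -0.001, -0.001]
force: [-6.7, -0.4, 2.8]
width: 0.199
grasp_force: 59.3
```

```bash
python3 - <<'E'
from h import *
s=here();print(s['ft_torque']);im,d,T=grab('wrist');C=cloud('wrist',T,d)
cv2.imwrite('pics/w6.png',cv2.resize(im[20:300,200:430,::-1],None,fx=2,fy=2))
E
```

```text
t 26.7 tcp [582.5 -61.2  39.6] yaw(y) 4.57 tilt [-0.13 -0.01] F [-6.7 -0.4  2.8] w 17.0 g 59.3
[-0.26022494  1.37559334 -0.02226966]
```

View pics/w6.png

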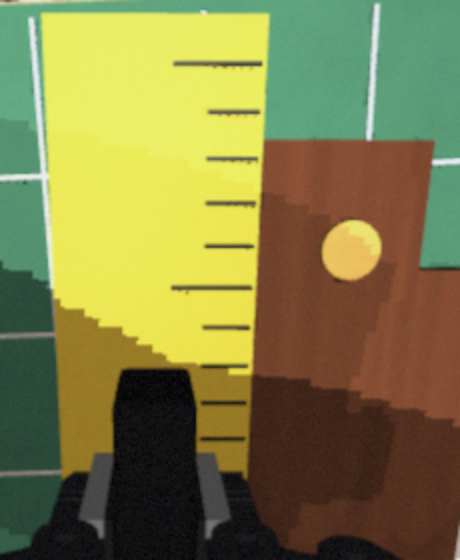

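Contact at about 7 N, and the ruler's edge (crop column 255) is flush with the brown piece. Next I'll press down, release and back off.

{"name": "send_rows", "arguments": {"targets": [[0, 0.2, 0.3, 0, 0, 0], [0, 0.4, 0.6, 0, 0, 0], [0, 0.5, 0.9, 0, 0, 0], [0, 0.5, 1.0, 0, 0, 0], [0, 0.5, 1.0, 0, 0, 0]]}}

```text
clock: 27.25
tcp_pos: [0.5825, -0.0611, 0.039]
tcp_rot: [0.678, 0.735, -0.001, -0.001]
force: [-10.6, -1.0, 10.0]
width: 0.198
grasp_force: 60.4
```

{"name": "send_rows", "arguments": {"targets": [[0, 0, 0, 0, 0, 0], [0, 0, 0, 0, 0, 0], [0, 0, 0, 0, 0, 0], [0, 0, 0, 0, 0, 0], [0, 0, 0, 0, 0, 0]], "fingers": 45}}

```text
clock: 27.75
tcp_pos: [0.5844, -0.061, 0.0388]
tcp_rot: [0.678, 0.735, 0.0, 0.0]
force: [-0.5, 0.2, -0.9]
width: 0.528
grasp_force: 0.0
```

{"name": "send_rows", "arguments": {"targets": [[0, -2, -10, 0, 0, 0], [0, -2, -40, 0, 0, 0], [-15, -2, -80, 0, 0, 0], [-30, -2, -120, 0, 0, 0], [-40, -2, -160, 0, 0, 0]]}}

```text
clock: 28.25
tcp_pos: [0.5851, -0.1018, 0.2013]
tcp_rot: [0.678, 0.735, 0.0, 0.0]
force: [1.1, -0.4, -0.2]
width: 0.528
grasp_force: 0.0
```

{"name": "send_rows", "arguments": {"targets": [[0, 0, 0, 0, 0, 0], [0, 0, 0, 0, 0, 0], [0, 0, 0, 0, 0, 0], [0, 0, 0, 0, 0, 0], [0, 0, 0, 0, 0, 0]]}}

```text
clock: 28.75
tcp_pos: [0.5848, -0.1006, 0.1978]
tcp_rot: [0.678, 0.735, -0.0, -0.001]
force: [-1.0, 0.2, -0.9]
width: 0.525
grasp_force: 0.0
```

```bash
python3 - <<'E'
from h import *
here();thing('ruler',8,38,base=25);template();here()
thing('weight1',18,46,cam='top',n=3)
E
```

```text
t 28.8 tcp [ 584.8 -100.6  197.8] yaw(y) 4.61 tilt [-0.1   0.03] F [-1.   0.2 -0.9] w 44.8 g 0.0
ruler 0.56 [278, 140, 54, 223] blade ([582.0, -60.0, 219.9, 50.9, -85.4], 33.4) grip ([581.7, -60.3, 58.3, 18.0, -85.4], 63.3)
template p 0.74 8799 [636.3, -56.7, 169.6, 60.9, -85.4]
edge x = 602.57 + -0.0787*y  (yaw x_t 4.50 deg) yrange -143.4 28.6 rms 0.61
t 28.9 tcp [ 585.3 -100.9  198.4] yaw(y) 4.59 tilt [-0.03  0.01] F [ 0.2  0.1 -0.5] w 45.1 g 0.0
weight1 0.78 [443, 217, 23, 17] blade ([538.8, -410.8, 46.3, 37.7, 8.7], 18.2) grip ([539.1, -416.7, 20.0, 20.0, 70.6], 45.4)
weight1 0.78 [441, 250, 16, 14] blade ([460.1, -405.4, 45.6, 36.5, 10.7], 18.4) grip ([460.0, -411.5, 20.0, 18.0, -87.9], 45.7)
```

```bash
python3 - <<'E'
from h import *
plan([(538.5,-410,190,4.6,2)])
E
```

```text
t 29.1 tcp [ 585.3 -101.   198.7] yaw(y) 4.59 tilt [-0.01  0.  ] F [0.1 0.1 0.3] w 45.1 g 0.0
(538.5, -410, 190, 4.6) 0 shift [-152.1  -35.7    4.3] turn [-0. -0. -0.]
(538.5, -410, 190, 4.6) 1 shift [-152.1  -35.7    4.3] turn [-0. -0. -0.]
```

{"name": "send_rows", "arguments": {"targets": [[-30, -7, 1, 0, 0, 0], [-60, -14, 2, 0, 0, 0], [-91, -21, 3, 0, 0, 0], [-122, -28, 4, 0, 0, 0], [-152, -36, 4, 0, 0, 0]]}}

```text
clock: 29.55
tcp_pos: [0.5614, -0.2567, 0.1947]
tcp_rot: [0.678, 0.735, -0.0, 0.0]
force: [0.7, 0.3, -0.2]
width: 0.529
grasp_force: 0.0
```

{"name": "send_rows", "arguments": {"targets": [[-30, -7, 1, 0, 0, 0], [-60, -14, 2, 0, 0, 0], [-95, -22, 3, 0, 0, 0], [-132, -31, 4, 0, 0, 0], [-152, -36, 4, 0, 0, 0]]}}

```text
clock: 30.05
tcp_pos: [0.537, -0.4126, 0.1904]
tcp_rot: [0.679, 0.734, -0.0, 0.0]
force: [-0.9, -0.5, -0.9]
width: 0.53
grasp_force: 0.0
```

{"name": "send_rows", "arguments": {"targets": [[0, 0, 0, 0, 0, 0], [0, 0, 0, 0, 0, 0], [0, 0, 0, 0, 0, 0], [0, 0, 0, 0, 0, 0], [0, 0, 0, 0, 0, 0]]}}

```text
clock: 30.55
tcp_pos: [0.5383, -0.409, 0.1911]
tcp_rot: [0.678, 0.735, 0.0, 0.0]
force: [-0.3, -0.1, -0.7]
width: 0.525
grasp_force: 0.0
```

```bash
python3 - <<'E'
from h import *
here();thing('weight1',18,46,n=3);here()
E
```

```text
t 30.6 tcp [ 538.3 -409.   191.1] yaw(y) 4.65 tilt [ 0.01 -0.01] F [-0.3 -0.1 -0.7] w 44.9 g 0.0
weight1 0.74 [278, 195, 46, 43] blade ([539.4, -415.4, 46.3, 45.7, -37.4], 18.3) grip ([539.5, -416.2, 21.0, 21.0, -26.1], 46.2)
weight1 0.64 [205, 186, 46, 46] blade ([461.5, -410.0, 46.9, 44.1, -38.1], 18.2) grip ([460.8, -411.0, 21.1, 20.8, 5.8], 46.2)
t 30.6 tcp [ 538.2 -409.3  191. ] yaw(y) 4.63 tilt [ 0.01 -0.01] F [-0.2 -0.8  0.2] w 45.2 g 0.0
```

{"name": "send_rows", "arguments": {"targets": [[-2, 0, 25, 0, 0, 0], [-4, 0, 55, 0, 0, 0], [-6, 1, 85, 0, 0, 0], [-7, 1, 110, 0, 0, 0], [-7, 1, 125, 0, 0, 0]]}}

```text
clock: 31.15
tcp_pos: [0.5387, -0.4158, 0.0635]
tcp_rot: [0.678, 0.735, 0.0, -0.001]
force: [-0.1, 0.2, 0.6]
width: 0.528
grasp_force: 0.0
```

{"name": "send_rows", "arguments": {"targets": [[0, 0, 10, 0, 0, 0], [0, 0, 20, 0, 0, 0], [0, 0, 30, 0, 0, 0], [0, 0, 39, 0, 0, 0], [0, 0, 42.5, 0, 0, 0]]}}

```text
clock: 31.65
tcp_pos: [0.5393, -0.4165, 0.0225]
tcp_rot: [0.678, 0.735, 0.0, -0.0]
force: [0.3, 0.4, -0.1]
width: 0.53
grasp_force: 0.0
```

{"name": "send_rows", "arguments": {"targets": [[0, 0, 0, 0, 0, 0], [0, 0, 0, 0, 0, 0], [0, 0, 0, 0, 0, 0], [0, 0, 0, 0, 0, 0], [0, 0, 0, 0, 0, 0]], "fingers": 0}}

```text
clock: 32.15
tcp_pos: [0.5397, -0.417, 0.0238]
tcp_rot: [0.678, 0.735, 0.0, 0.0]
force: [0.4, -0.3, 1.8]
width: 0.231
grasp_force: 58.8
```

{"name": "send_rows", "arguments": {"targets": [[0, 0, 0, 0, 0, 0], [0, 0, 0, 0, 0, 0], [0, 0, -5, 0, 0, 0], [0, 0, -15, 0, 0, 0], [0, 0, -30, 0, 0, 0]]}}

```text
clock: 32.65
tcp_pos: [0.5389, -0.4162, 0.0533]
tcp_rot: [0.678, 0.735, 0.0, -0.001]
force: [-0.3, 0.1, -2.7]
width: 0.234
grasp_force: 58.8
```

{"name": "send_rows", "arguments": {"targets": [[0, 0, -18, 0, 0, 0], [0, 0, -36, 0, 0, 0], [0, 0, -54, 0, 0, 0], [0, 0, -72, 0, 0, 0], [0, 0, -90, 0, 0, 0]]}}

```text
clock: 33.15
tcp_pos: [0.5395, -0.4168, 0.1454]
tcp_rot: [0.678, 0.735, -0.0, 0.0]
force: [0.6, -0.1, -2.7]
width: 0.232
grasp_force: 58.8
```

```bash
python3 - <<'E'
from h import *
plan([(587.3,-127.9,130,4.6,2)])
E
```

```text
t 33.1 tcp [ 539.5 -416.8  145.4] yaw(y) 4.58 tilt [ 0.04 -0.04] F [ 0.6 -0.1 -2.7] w 19.8 g 58.8
(587.3, -127.9, 130, 4.6) 0 shift [142.1  35.3   7.6] turn [ 0.  0. -0.]
(587.3, -127.9, 130, 4.6) 1 shift [142.1  35.4   7.7] turn [ 0.  0. -0.]
```

{"name": "send_rows", "arguments": {"targets": [[28, 7, 1, 0, 0, 0], [57, 14, 3, 0, 0, 0], [85, 21, 5, 0, 0, 0], [114, 28, 6, 0, 0, 0], [142, 35, 8, 0, 0, 0]]}}

```text
clock: 33.65
tcp_pos: [0.5633, -0.2714, 0.1367]
tcp_rot: [0.678, 0.735, 0.0, 0.001]
force: [0.8, 0.2, -2.4]
width: 0.235
grasp_force: 58.9
```

{"name": "send_rows", "arguments": {"targets": [[28, 7, 1, 0, 0, 0], [57, 14, 3, 0, 0, 0], [90, 22, 5, 0, 0, 0], [120, 30, 6, 0, 0, 0], [142, 35, 8, 0, 0, 0]]}}

```text
clock: 34.15
tcp_pos: [0.5871, -0.1262, 0.1287]
tcp_rot: [0.678, 0.735, 0.0, 0.001]
force: [0.5, 0.1, -2.5]
width: 0.237
grasp_force: 58.9
```

{"name": "send_rows", "arguments": {"targets": [[0, 0, 0, 0, 0, 0], [0, 0, 0, 0, 0, 0], [0, 0, 0, 0, 0, 0], [0, 0, 0, 0, 0, 0], [0, 0, 0, 0, 0, 0]]}}

```text
clock: 34.65
tcp_pos: [0.5865, -0.1289, 0.1274]
tcp_rot: [0.679, 0.734, 0.0, 0.0]
force: [0.6, -0.4, -3.3]
width: 0.232
grasp_force: 58.8
```

```bash
python3 - <<'E'
from h import *
here();im,d,T=grab('wrist','w7');C=cloud('wrist',T,d)
for n,lo,hi in(('weight1',115,132),('weight1',142,160),('ruler',27,40),('ruler',57,70)):
  for q in trace('wrist',n)[:2]:
    k=(q['mask']&(C[...,2]*1000>lo)&(C[...,2]*1000<hi)).astype(np.uint8);k=cv2.morphologyEx(k,cv2.MORPH_OPEN,np.ones((3,3)))>0
    if k.sum()>20: print(n,round(q['p'],2),rect(C[k][:,:2]),np.median(C[k][:,2])*1000)
here()
E
```

```text
t 34.6 tcp [ 586.5 -128.9  127.4] yaw(y) 4.52 tilt [ 0.01 -0.01] F [ 0.6 -0.4 -3.3] w 19.8 g 58.8
weight1 0.83 [585.0, -116.5, 45.9, 22.9, 4.6] 122.05866850807656
weight1 0.83 [586.4, -128.5, 21.5, 19.7, -78.3] 149.91091889250458
ruler 0.92 [581.5, -55.9, 155.8, 50.4, -85.5] 33.4606232651028
ruler 0.92 [581.8, -60.8, 59.7, 18.0, -85.7] 63.33866312445377
t 34.9 tcp [ 586.5 -128.3  127.3] yaw(y) 4.57 tilt [-0.  0.] F [ 0.   0.9 -2.4] w 19.6 g 58.8
```

View pics/w7.png

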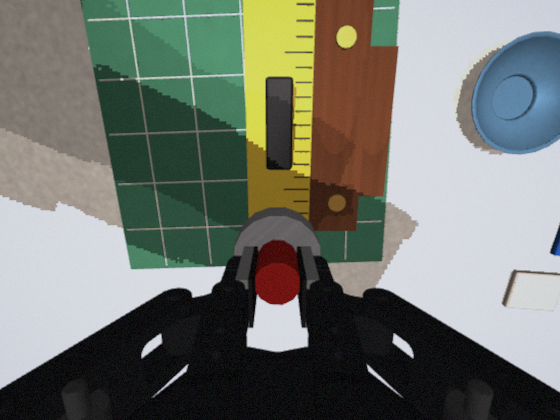

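The weight hangs over the ruler's -y end (knob at pixel (277,285)). It needs about 1 mm across, then I'll lower it.

{"name": "send_rows", "arguments": {"targets": [[0, 0.3, 11, 0, 0, 0], [0, 0.6, 22, 0, 0, 0], [0, 1, 33, 0, 0, 0], [0, 1, 44, 0, 0, 0], [0, 1, 54, 0, 0, 0]]}}

```text
clock: 35.4
tcp_pos: [0.5872, -0.1278, 0.0719]
tcp_rot: [0.678, 0.735, -0.0, -0.0]
force: [-0.7, 0.6, -3.2]
width: 0.235
grasp_force: 58.9
```

{"name": "send_rows", "arguments": {"targets": [[0, 0, 4, 0, 0, 0], [0, 0, 8, 0, 0, 0], [0, 0, 11, 0, 0, 0], [0, 0, 14, 0, 0, 0], [0, 0, 15.5, 0, 0, 0]]}}

```text
clock: 35.9
tcp_pos: [0.5876, -0.128, 0.0578]
tcp_rot: [0.678, 0.735, 0.0, 0.0]
force: [-0.1, 0.0, -2.5]
width: 0.237
grasp_force: 58.9
```

{"name": "send_rows", "arguments": {"targets": [[0, 0, 0, 0, 0, 0], [0, 0, 0, 0, 0, 0], [0, 0, 0, 0, 0, 0], [0, 0, 0, 0, 0, 0], [0, 0, 0, 0, 0, 0]], "fingers": 45}}

```text
clock: 36.4
tcp_pos: [0.5877, -0.128, 0.058]
tcp_rot: [0.678, 0.735, 0.0, 0.0]
force: [0.4, -0.4, -0.5]
width: 0.523
grasp_force: 0.0
```

{"name": "send_rows", "arguments": {"targets": [[0, 0, -10, 0, 0, 0], [0, 0, -30, 0, 0, 0], [0, 0, -60, 0, 0, 0], [0, 0, -95, 0, 0, 0], [0, 0, -130, 0, 0, 0]]}}

```text
clock: 36.9
tcp_pos: [0.5873, -0.1279, 0.1899]
tcp_rot: [0.678, 0.735, 0.0, 0.0]
force: [0.9, -0.6, -0.1]
width: 0.527
grasp_force: 0.0
```

{"name": "send_rows", "arguments": {"targets": [[0, 0, 0, 0, 0, 0], [0, 0, 0, 0, 0, 0], [0, 0, 0, 0, 0, 0], [0, 0, 0, 0, 0, 0], [0, 0, 0, 0, 0, 0]]}}

```text
clock: 37.4
tcp_pos: [0.587, -0.1278, 0.1869]
tcp_rot: [0.678, 0.735, -0.0, -0.001]
force: [0.0, -0.2, -0.3]
width: 0.528
grasp_force: 0.0
```

```bash
python3 - <<'E'
from h import *
thing('weight1',18,46,base=33);thing('ruler',8,38,base=25)
thing('weight1',18,46,cam='top',n=2)
plan([(460.8,-407,190,4.6,2)])
E
```

```text
weight1 0.85 [279, 197, 50, 46] blade ([587.0, -127.2, 46.7, 45.9, 67.8], 51.3) grip ([586.8, -127.4, 20.9, 20.8, 30.3], 79.3)
ruler 0.7 [279, 117, 60, 234] blade ([582.4, -63.6, 214.5, 51.0, -85.5], 33.5) grip ([581.4, -60.3, 60.1, 17.8, -85.1], 63.3)
weight1 0.59 [442, 251, 19, 18] blade ([460.6, -405.7, 45.9, 36.9, 3.2], 18.0) grip ([460.0, -410.7, 19.0, 16.9, -87.7], 46.5)
t 37.7 tcp [ 587.5 -128.   187.6] yaw(y) 4.58 tilt [-0.01  0.  ] F [-0.3 -0.6 -0.5] w 44.8 g 0.0
(460.8, -407, 190, 4.6) 0 shift [-134.   -74.3   -1.2] turn [-0. -0. -0.]
(460.8, -407, 190, 4.6) 1 shift [-134.   -74.3   -1.2] turn [-0. -0. -0.]
```

{"name": "send_rows", "arguments": {"targets": [[-27, -15, 0, 0, 0, 0], [-54, -30, 0, 0, 0, 0], [-80, -44, 0, 0, 0, 0], [-107, -59, -1, 0, 0, 0], [-134, -74, -1, 0, 0, 0]]}}

```text
clock: 38.2
tcp_pos: [0.524, -0.2685, 0.189]
tcp_rot: [0.678, 0.735, 0.0, 0.0]
force: [0.3, -0.7, 0.7]
width: 0.529
grasp_force: 0.0
```

{"name": "send_rows", "arguments": {"targets": [[-27, -15, 0, 0, 0, 0], [-54, -30, 0, 0, 0, 0], [-84, -46, 0, 0, 0, 0], [-114, -63, -1, 0, 0, 0], [-134, -74, -1, 0, 0, 0]]}}

```text
clock: 38.7
tcp_pos: [0.4604, -0.409, 0.1899]
tcp_rot: [0.679, 0.734, -0.0, 0.0]
force: [0.2, 0.2, -0.6]
width: 0.525
grasp_force: 0.0
```

{"name": "send_rows", "arguments": {"targets": [[0, 0, 0, 0, 0, 0], [0, 0, 0, 0, 0, 0], [0, 0, 0, 0, 0, 0], [0, 0, 0, 0, 0, 0], [0, 0, 0, 0, 0, 0]]}}

```text
clock: 39.2
tcp_pos: [0.4619, -0.4062, 0.1899]
tcp_rot: [0.678, 0.735, 0.0, 0.0]
force: [0.5, -1.0, -0.1]
width: 0.527
grasp_force: 0.0
```

```bash
python3 - <<'E'
from h import *
here();thing('weight2',18,46,n=2);plan([(460.8,-411,23,4.6,1)])
E
```

```text
t 39.2 tcp [ 461.9 -406.2  189.9] yaw(y) 4.65 tilt [0. 0.] F [ 0.5 -1.  -0.1] w 45.0 g 0.0
weight2 0.87 [275, 194, 43, 49] blade ([460.2, -410.5, 46.1, 45.7, -4.8], 18.3) grip ([460.5, -411.2, 20.9, 20.9, 19.7], 46.3)
t 39.3 tcp [ 461.8 -406.5  189.9] yaw(y) 4.63 tilt [ 0. -0.] F [-0.3  0.1 -0.2] w 44.8 g 0.0
(460.8, -411, 23, 4.6) 0 shift [ -4.4  -1.3 166.9] turn [0. 0. 0.]
```

{"name": "send_rows", "arguments": {"targets": [[-2, 0, 25, 0, 0, 0], [-3, -1, 55, 0, 0, 0], [-4, -1, 85, 0, 0, 0], [-4, -1, 110, 0, 0, 0], [-4, -1, 125, 0, 0, 0]]}}

```text
clock: 39.8
tcp_pos: [0.4601, -0.41, 0.0627]
tcp_rot: [0.678, 0.735, 0.0, -0.001]
force: [-0.2, 0.6, -0.7]
width: 0.528
grasp_force: 0.0
```

{"name": "send_rows", "arguments": {"targets": [[0, 0, 10, 0, 0, 0], [0, 0, 20, 0, 0, 0], [0, 0, 30, 0, 0, 0], [0, 0, 38, 0, 0, 0], [0, 0, 41.5, 0, 0, 0]]}}

```text
clock: 40.3
tcp_pos: [0.4606, -0.4108, 0.0226]
tcp_rot: [0.678, 0.735, 0.0, -0.0]
force: [0.1, -0.6, 0.2]
width: 0.522
grasp_force: 0.0
```

{"name": "send_rows", "arguments": {"targets": [[0, 0, 0, 0, 0, 0], [0, 0, 0, 0, 0, 0], [0, 0, 0, 0, 0, 0], [0, 0, 0, 0, 0, 0], [0, 0, 0, 0, 0, 0]], "fingers": 0}}

```text
clock: 40.8
tcp_pos: [0.461, -0.4112, 0.0237]
tcp_rot: [0.678, 0.735, 0.0, 0.0]
force: [0.0, 0.5, 2.2]
width: 0.232
grasp_force: 58.8
```

{"name": "send_rows", "arguments": {"targets": [[0, 0, 0, 0, 0, 0], [0, 0, 0, 0, 0, 0], [0, 0, -5, 0, 0, 0], [0, 0, -15, 0, 0, 0], [0, 0, -30, 0, 0, 0]]}}

```text
clock: 41.3
tcp_pos: [0.46, -0.4103, 0.0532]
tcp_rot: [0.678, 0.735, 0.0, -0.001]
force: [0.0, -0.9, -2.7]
width: 0.235
grasp_force: 58.8
```

{"name": "send_rows", "arguments": {"targets": [[0, 0, -18, 0, 0, 0], [0, 0, -36, 0, 0, 0], [0, 0, -54, 0, 0, 0], [0, 0, -72, 0, 0, 0], [0, 0, -95, 0, 0, 0]]}}

```text
clock: 41.8
tcp_pos: [0.4602, -0.4105, 0.1489]
tcp_rot: [0.678, 0.735, 0.0, -0.001]
force: [0.6, -0.5, -3.2]
width: 0.235
grasp_force: 58.8
```

```bash
python3 - <<'E'
from h import *
plan([(576.5,8,130,4.6,3)])
E
```

```text
t 41.8 tcp [ 460.2 -410.5  148.9] yaw(y) 4.58 tilt [-0.06  0.06] F [ 0.6 -0.5 -3.2] w 20.1 g 58.8
(576.5, 8, 130, 4.6) 0 shift [135.9  49.8   6.4] turn [-0. -0. -0.]
(576.5, 8, 130, 4.6) 1 shift [135.9  49.8   6.4] turn [-0. -0. -0.]
(576.5, 8, 130, 4.6) 2 shift [135.9  49.8   6.3] turn [-0. -0. -0.]
```

{"name": "send_rows", "arguments": {"targets": [[27, 10, 0, 0, 0, 0], [54, 20, 0, 0, 0, 0], [82, 30, 0, 0, 0, 0], [109, 40, 0, 0, 0, 0], [136, 50, 0, 0, 0, 0]]}}

```text
clock: 42.3
tcp_pos: [0.4997, -0.2702, 0.1488]
tcp_rot: [0.678, 0.735, -0.0, -0.0]
force: [-0.1, -0.2, -3.0]
width: 0.235
grasp_force: 58.9
```

{"name": "send_rows", "arguments": {"targets": [[27, 10, 0, 0, 0, 0], [54, 20, 0, 0, 0, 0], [82, 30, 0, 0, 0, 0], [109, 40, 0, 0, 0, 0], [136, 50, 0, 0, 0, 0]]}}

```text
clock: 42.8
tcp_pos: [0.5387, -0.1307, 0.1488]
tcp_rot: [0.678, 0.735, -0.0, -0.0]
force: [-0.2, 0.1, -3.5]
width: 0.234
grasp_force: 58.9
```

{"name": "send_rows", "arguments": {"targets": [[27, 10, 3, 0, 0, 0], [54, 20, 7, 0, 0, 0], [84, 31, 12, 0, 0, 0], [116, 42, 18, 0, 0, 0], [136, 50, 20, 0, 0, 0]]}}

```text
clock: 43.3
tcp_pos: [0.5774, 0.0098, 0.1282]
tcp_rot: [0.678, 0.735, -0.0, -0.0]
force: [-0.0, 0.1, -2.4]
width: 0.232
grasp_force: 58.8
```

{"name": "send_rows", "arguments": {"targets": [[0, 0, 0, 0, 0, 0], [0, 0, 0, 0, 0, 0], [0, 0, 0, 0, 0, 0], [0, 0, 0, 0, 0, 0], [0, 0, 0, 0, 0, 0]]}}

```text
clock: 43.8
tcp_pos: [0.5776, 0.0069, 0.1285]
tcp_rot: [0.679, 0.734, -0.0, 0.0]
force: [0.1, 0.6, -2.7]
width: 0.233
grasp_force: 58.9
```

```bash
python3 - <<'E'
from h import *
here();im,d,T=grab('wrist');C=cloud('wrist',T,d)
for n,lo,hi in(('weight1',115,132),('weight1',142,160),('ruler',27,40),('ruler',57,70)):
  for q in trace('wrist',n)[:2]:
    k=(q['mask']&(C[...,2]*1000>lo)&(C[...,2]*1000<hi)).astype(np.uint8);k=cv2.morphologyEx(k,cv2.MORPH_OPEN,np.ones((3,3)))>0
    if k.sum()>20: print(n,round(q['p'],2),rect(C[k][:,:2]),np.median(C[k][:,2])*1000)
here()
E
```

```text
t 43.8 tcp [577.6   6.9 128.5] yaw(y) 4.52 tilt [ 0.01 -0.01] F [ 0.1  0.6 -2.7] w 19.9 g 58.9
weight1 0.93 [576.1, 18.8, 47.3, 23.4, 4.7] 123.04698215765706
weight1 0.93 [577.2, 6.6, 21.9, 20.1, -85.9] 150.93852852768464
ruler 0.74 [636.1, -46.8, 150.9, 60.1, -85.3] 33.36490317890735
ruler 0.57 [580.4, -38.8, 177.0, 50.3, -85.3] 33.362619206985094
ruler 0.57 [582.9, -75.5, 29.1, 17.3, -86.1] 63.15978093741345
t 44.0 tcp [577.6   7.5 128.3] yaw(y) 4.57 tilt [-0. -0.] F [ 0.1  0.1 -3.2] w 20.4 g 58.9
```

{"name": "send_rows", "arguments": {"targets": [[0, -0.2, 11, 0, 0, 0], [0, -0.4, 22, 0, 0, 0], [0, -0.5, 33, 0, 0, 0], [0, -0.5, 44, 0, 0, 0], [0, -0.5, 54, 0, 0, 0]]}}

```text
clock: 44.55
tcp_pos: [0.5768, 0.0077, 0.0729]
tcp_rot: [0.678, 0.735, -0.0, -0.0]
force: [-0.1, -0.8, -2.8]
width: 0.237
grasp_force: 58.9
```

{"name": "send_rows", "arguments": {"targets": [[0, 0, 4, 0, 0, 0], [0, 0, 8, 0, 0, 0], [0, 0, 12, 0, 0, 0], [0, 0, 15, 0, 0, 0], [0, 0, 17, 0, 0, 0]]}}

```text
clock: 45.05
tcp_pos: [0.5773, 0.0076, 0.0572]
tcp_rot: [0.678, 0.735, 0.0, 0.0]
force: [0.1, 0.3, -2.1]
width: 0.235
grasp_force: 58.9
```

{"name": "send_rows", "arguments": {"targets": [[0, 0, 0, 0, 0, 0], [0, 0, 0, 0, 0, 0], [0, 0, 0, 0, 0, 0], [0, 0, 0, 0, 0, 0], [0, 0, 0, 0, 0, 0]], "fingers": 45}}

```text
clock: 45.55
tcp_pos: [0.5773, 0.0076, 0.0575]
tcp_rot: [0.678, 0.735, 0.0, 0.0]
force: [0.5, 0.6, -0.3]
width: 0.527
grasp_force: 0.0
```

{"name": "send_rows", "arguments": {"targets": [[0, 0, -10, 0, 0, 0], [0, 0, -30, 0, 0, 0], [0, 0, -60, 0, 0, 0], [0, 0, -95, 0, 0, 0], [0, 0, -130, 0, 0, 0]]}}

```text
clock: 46.05
tcp_pos: [0.5769, 0.0077, 0.1893]
tcp_rot: [0.678, 0.735, 0.0, 0.0]
force: [0.0, 1.0, -0.1]
width: 0.528
grasp_force: 0.0
```

{"name": "send_rows", "arguments": {"targets": [[0, 0, 0, 0, 0, 0], [0, 0, 0, 0, 0, 0], [0, 0, 0, 0, 0, 0], [0, 0, 0, 0, 0, 0], [0, 0, 0, 0, 0, 0]]}}

```text
clock: 46.55
tcp_pos: [0.5766, 0.0077, 0.1864]
tcp_rot: [0.678, 0.735, -0.001, -0.001]
force: [-0.7, 0.8, -0.6]
width: 0.525
grasp_force: 0.0
```

```bash
python3 - <<'E'
from h import *
thing('weight1',18,46,base=33,n=2);thing('ruler',8,38,base=25)
thing('seam_bar',6,34,cam='top')
plan([(457,405,190,94,4)])
E
```

```text
weight1 0.89 [276, 198, 51, 52] blade ([576.9, 7.5, 47.2, 45.3, -86.5], 51.4) grip ([576.7, 7.5, 21.1, 20.3, -87.3], 79.3)
weight1 0.71 [278, 320, 43, 51] blade ([586.2, -124.6, 47.2, 42.5, 7.3], 51.1) grip ([586.7, -126.7, 21.6, 21.4, 55.5], 79.1)
ruler 0.56 [278, 248, 50, 192] blade ([581.6, -59.9, 219.5, 50.0, -85.5], 33.3) grip ([581.8, -59.3, 58.9, 17.4, -85.8], 63.2)
seam_bar 0.75 [113, 252, 21, 75] blade ([456.2, 414.5, 179.9, 45.1, 3.7], 6.6) grip ([456.6, 414.1, 47.2, 15.9, 2.3], 34.3)
t 46.9 tcp [577.1   7.6 187.1] yaw(y) 4.58 tilt [-0.01  0.  ] F [-0.2  0.4  0.7] w 45.0 g 0.0
(457, 405, 190, 94) 0 shift [101.4 -22.   -0.7] turn [-0.   -0.   -0.39]
(457, 405, 190, 94) 1 shift [102.2  18.2  -0.7] turn [-0.   -0.   -0.39]
(457, 405, 190, 94) 2 shift [87.6 55.7 -0.7] turn [-0.   -0.   -0.39]
(457, 405, 190, 94) 3 shift [59.8 84.8 -0.7] turn [-0.   -0.   -0.39]
```

{"name": "send_rows", "arguments": {"targets": [[20, -4, 0, 0, 0, -0.078], [40, -9, 0, 0, 0, -0.156], [61, -13, 0, 0, 0, -0.234], [81, -18, 0, 0, 0, -0.312], [101, -22, 0, 0, 0, -0.39]]}}

```text
clock: 47.35
tcp_pos: [0.5469, 0.1073, 0.1873]
tcp_rot: [0.522, 0.853, 0.0, 0.0]
force: [0.3, -0.2, -0.3]
width: 0.529
grasp_force: 0.0
```

{"name": "send_rows", "arguments": {"targets": [[20, 4, 0, 0, 0, -0.078], [41, 7, 0, 0, 0, -0.156], [61, 11, 0, 0, 0, -0.234], [82, 15, 0, 0, 0, -0.312], [102, 18, 0, 0, 0, -0.39]]}}

```text
clock: 47.85
tcp_pos: [0.5168, 0.2065, 0.1873]
tcp_rot: [0.346, 0.938, 0.0, 0.0]
force: [0.5, 0.9, 0.7]
width: 0.53
grasp_force: 0.0
```

{"name": "send_rows", "arguments": {"targets": [[18, 11, 0, 0, 0, -0.078], [35, 22, 0, 0, 0, -0.156], [53, 33, 0, 0, 0, -0.234], [70, 45, 0, 0, 0, -0.312], [88, 56, 0, 0, 0, -0.39]]}}

```text
clock: 48.35
tcp_pos: [0.4867, 0.3063, 0.1873]
tcp_rot: [0.158, 0.987, 0.0, 0.0]
force: [1.8, 0.4, -0.1]
width: 0.523
grasp_force: 0.0
```

{"name": "send_rows", "arguments": {"targets": [[12, 17, 0, 0, 0, -0.078], [24, 34, 0, 0, 0, -0.156], [36, 51, 0, 0, 0, -0.234], [48, 68, 0, 0, 0, -0.312], [60, 85, 0, 0, 0, -0.39]]}}

```text
clock: 48.85
tcp_pos: [0.4564, 0.4059, 0.1873]
tcp_rot: [-0.036, 0.999, -0.0, 0.0]
force: [0.4, 0.1, 0.4]
width: 0.53
grasp_force: 0.0
```

{"name": "send_rows", "arguments": {"targets": [[0, 0, 0, 0, 0, 0], [0, 0, 0, 0, 0, 0], [0, 0, 0, 0, 0, 0], [0, 0, 0, 0, 0, 0], [0, 0, 0, 0, 0, 0]]}}

```text
clock: 49.35
tcp_pos: [0.4571, 0.4045, 0.1874]
tcp_rot: [-0.034, 0.999, -0.0, 0.0]
force: [0.0, -0.0, 0.5]
width: 0.524
grasp_force: 0.0
```

```bash
python3 - <<'E'
from h import *
here();thing('seam_bar',6,34);plan([(456.5,414,10,94,1)])
E
```

```text
t 49.4 tcp [457.1 404.5 187.4] yaw(y) 93.89 tilt [ 0.01 -0.  ] F [ 0.  -0.   0.5] w 44.8 g 0.0
seam_bar 0.84 [288, 182, 42, 161] blade ([455.4, 414.9, 180.0, 45.9, 3.3], 6.5) grip ([455.5, 415.1, 50.1, 15.6, 4.1], 34.3)
t 49.5 tcp [457.  404.7 187.4] yaw(y) 93.92 tilt [0. 0.] F [-0.2  0.3  0.6] w 44.7 g 0.0
(456.5, 414, 10, 94) 0 shift [-1.000e-01  9.300e+00  1.774e+02] turn [ 0.     0.    -0.001]
```

{"name": "send_rows", "arguments": {"targets": [[1, 3, 28, 0, 0, 0], [1, 6, 56, 0, 0, 0], [2, 9, 86, 0, 0, 0], [2, 10, 112, 0, 0, 0], [2, 10, 130, 0, 0, 0]]}}

```text
clock: 49.95
tcp_pos: [0.4533, 0.4143, 0.0554]
tcp_rot: [-0.034, 0.999, -0.0, -0.001]
force: [0.2, -0.2, -0.2]
width: 0.529
grasp_force: 0.0
```

{"name": "send_rows", "arguments": {"targets": [[0, 0, 11, 0, 0, 0], [0, 0, 22, 0, 0, 0], [0, 0, 33, 0, 0, 0], [0, 0, 41, 0, 0, 0], [0, 0, 46, 0, 0, 0]]}}

```text
clock: 50.45
tcp_pos: [0.454, 0.4149, 0.0108]
tcp_rot: [-0.035, 0.999, -0.0, -0.0]
force: [0.8, -0.3, -0.3]
width: 0.526
grasp_force: 0.0
```

{"name": "send_rows", "arguments": {"targets": [[0, 0, 0, 0, 0, 0], [0, 0, 0, 0, 0, 0], [0, 0, 0, 0, 0, 0], [0, 0, 0, 0, 0, 0], [0, 0, 0, 0, 0, 0]], "fingers": 0}}

```text
clock: 50.95
tcp_pos: [0.4544, 0.4152, 0.0118]
tcp_rot: [-0.035, 0.999, 0.0, 0.0]
force: [0.1, -0.3, 3.8]
width: 0.174
grasp_force: 59.3
```

{"name": "send_rows", "arguments": {"targets": [[0, 0, 0, 0, 0, 0], [0, 0, 0, 0, 0, 0], [0, 0, -5, 0, 0, 0], [0, 0, -15, 0, 0, 0], [0, 0, -30, 0, 0, 0]]}}

```text
clock: 51.45
tcp_pos: [0.4534, 0.4144, 0.0413]
tcp_rot: [-0.035, 0.999, -0.0, -0.001]
force: [0.6, 0.3, -1.9]
width: 0.172
grasp_force: 58.7
```

{"name": "send_rows", "arguments": {"targets": [[0, 0, -18, 0, 0, 0], [0, 0, -36, 0, 0, 0], [0, 0, -54, 0, 0, 0], [0, 0, -72, 0, 0, 0], [0, 0, -90, 0, 0, 0]]}}

```text
clock: 51.95
tcp_pos: [0.4539, 0.4148, 0.1326]
tcp_rot: [-0.035, 0.999, 0.0, 0.0]
force: [0.0, -0.0, -1.6]
width: 0.173
grasp_force: 58.7
```

```bash
python3 - <<'E'
from h import *
plan([(480,20,125,40,3),(515,-64,120,4.6,2)])
E
```

```text
t 52.0 tcp [453.9 414.8 132.6] yaw(y) 93.97 tilt [0. 0.] F [ 0.  -0.  -1.6] w 14.8 g 58.7
(480, 20, 125, 40) 0 shift [   0.4 -131.9    2.5] turn [0.    0.    0.314]
(480, 20, 125, 40) 1 shift [ -40.3 -125.6    2.5] turn [0.    0.    0.314]
(480, 20, 125, 40) 2 shift [ -77.1 -107.     2.5] turn [0.    0.    0.314]
(515, -64, 120, 4.6) 0 shift [-43.4 -13.6   2.5] turn [0.    0.    0.309]
(515, -64, 120, 4.6) 1 shift [-45.5   0.3   2.5] turn [0.    0.    0.309]
```

{"name": "send_rows", "arguments": {"targets": [[0, -26, 0, 0, 0, 0.063], [0, -53, 1, 0, 0, 0.126], [0, -79, 1, 0, 0, 0.188], [0, -106, 2, 0, 0, 0.251], [0, -132, 2, 0, 0, 0.314]]}}

```text
clock: 52.45
tcp_pos: [0.463, 0.2821, 0.1298]
tcp_rot: [0.123, 0.992, 0.0, 0.0]
force: [0.6, -1.4, -0.3]
width: 0.172
grasp_force: 58.8
```

{"name": "send_rows", "arguments": {"targets": [[-8, -25, 0, 0, 0, 0.063], [-16, -50, 1, 0, 0, 0.126], [-24, -75, 1, 0, 0, 0.188], [-32, -100, 2, 0, 0, 0.251], [-40, -126, 2, 0, 0, 0.314]]}}

```text
clock: 52.95
tcp_pos: [0.4714, 0.1503, 0.1278]
tcp_rot: [0.277, 0.961, 0.0, 0.0]
force: [0.3, -0.5, -0.5]
width: 0.175
grasp_force: 58.8
```

{"name": "send_rows", "arguments": {"targets": [[-15, -21, 0, 0, 0, 0.063], [-31, -43, 1, 0, 0, 0.126], [-46, -64, 1, 0, 0, 0.188], [-62, -86, 2, 0, 0, 0.251], [-77, -107, 2, 0, 0, 0.314]]}}

```text
clock: 53.45
tcp_pos: [0.48, 0.0186, 0.1259]
tcp_rot: [0.424, 0.906, 0.0, 0.0]
force: [0.1, 0.1, -1.3]
width: 0.176
grasp_force: 58.8
```

{"name": "send_rows", "arguments": {"targets": [[-9, -3, 0, 0, 0, 0.062], [-17, -5, 1, 0, 0, 0.124], [-26, -8, 1, 0, 0, 0.186], [-35, -11, 2, 0, 0, 0.248], [-43, -14, 2, 0, 0, 0.309]]}}

```text
clock: 53.95
tcp_pos: [0.497, -0.0227, 0.1238]
tcp_rot: [0.558, 0.83, 0.0, 0.0]
force: [0.9, -0.3, -1.7]
width: 0.173
grasp_force: 58.8
```

{"name": "send_rows", "arguments": {"targets": [[-9, 0, 0, 0, 0, 0.062], [-18, 0, 1, 0, 0, 0.124], [-27, 0, 1, 0, 0, 0.186], [-36, 0, 2, 0, 0, 0.248], [-45, 0, 2, 0, 0, 0.309]]}}

```text
clock: 54.45
tcp_pos: [0.514, -0.0642, 0.1218]
tcp_rot: [0.679, 0.734, 0.0, 0.0]
force: [-0.4, -0.2, -2.5]
width: 0.176
grasp_force: 58.8
```

{"name": "send_rows", "arguments": {"targets": [[0, 0, 0, 0, 0, 0], [0, 0, 0, 0, 0, 0], [0, 0, 0, 0, 0, 0], [0, 0, 0, 0, 0, 0], [0, 0, 0, 0, 0, 0]]}}

```text
clock: 54.95
tcp_pos: [0.5139, -0.0636, 0.1214]
tcp_rot: [0.678, 0.735, -0.0, -0.0]
force: [0.8, 0.3, -1.7]
width: 0.173
grasp_force: 58.8
```

```bash
python3 - <<'E'
from h import *
here();thing('seam_bar',6,34,base=109);thing('ruler',8,38,base=25);thing('weight1',18,46,base=33,n=2);here()
grab('wrist','w8')
E
```

```text
t 55.0 tcp [513.9 -63.6 121.4] yaw(y) 4.63 tilt [-0.  0.] F [ 0.8  0.3 -1.7] w 14.8 g 58.8
seam_bar 0.66 [277, 217, 90, 271] blade ([512.3, -50.6, 149.4, 44.3, -85.5], 116.0) grip ([513.5, -65.9, 50.7, 15.9, -85.2], 143.8)
ruler 0.71 [367, 173, 84, 219] blade ([579.9, -35.2, 169.5, 50.8, -85.4], 33.4) grip ([581.6, -60.1, 59.8, 18.4, -85.6], 63.2)
weight1 0.96 [372, 130, 73, 72] blade ([575.6, 7.0, 47.3, 46.0, 89.4], 51.4) grip ([576.1, 6.9, 21.3, 21.1, -41.1], 79.4)
weight1 0.59 [362, 280, 59, 25] blade ([585.1, -112.3, 41.3, 17.8, 11.3], 51.1) grip None
t 55.2 tcp [514.  -63.8 121.3] yaw(y) 4.59 tilt [-0.  0.] F [-0.1 -0.5 -2.1] w 14.6 g 58.8
```

View pics/w8.png

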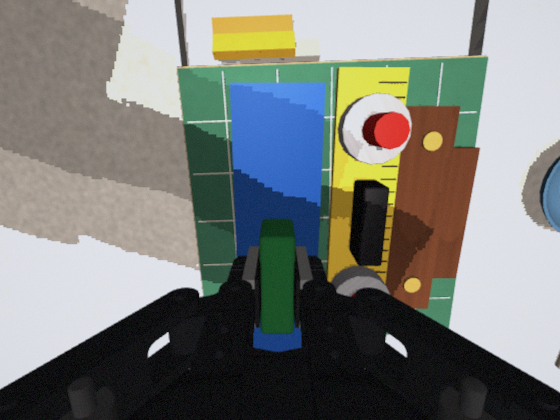

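The seam bar is held parallel to the ruler at pixel (278,190), with a gap of about 21 mm. I'll lower it and slide it in.

{"name": "send_rows", "arguments": {"targets": [[0, 0, 12, 0, 0, 0], [0, 0, 25, 0, 0, 0], [0, 0, 38, 0, 0, 0], [0, 0, 51, 0, 0, 0], [0, 0, 64, 0, 0, 0]]}}

```text
clock: 55.8
tcp_pos: [0.5136, -0.0638, 0.0559]
tcp_rot: [0.678, 0.735, -0.0, -0.0]
force: [-1.6, -0.3, -1.2]
width: 0.174
grasp_force: 58.9
```

{"name": "send_rows", "arguments": {"targets": [[0, 0, 5, 0, 0, 0], [0, 0, 10, 0, 0, 0], [0, 0, 14, 0, 0, 0], [0, 0, 17, 0, 0, 0], [0, 0, 19, 0, 0, 0]]}}

```text
clock: 56.3
tcp_pos: [0.5141, -0.0639, 0.0383]
tcp_rot: [0.678, 0.735, 0.0, 0.0]
force: [-0.2, -0.2, -2.4]
width: 0.171
grasp_force: 58.9
```

{"name": "send_rows", "arguments": {"targets": [[0, 3, 0, 0, 0, 0], [0, 6, 0, 0, 0, 0], [0, 9, 0, 0, 0, 0], [0, 12, 0, 0, 0, 0], [0, 15, 0, 0, 0, 0]]}}

```text
clock: 56.8
tcp_pos: [0.5293, -0.0626, 0.0384]
tcp_rot: [0.678, 0.735, 0.0, 0.0]
force: [0.3, 0.8, -1.2]
width: 0.173
grasp_force: 58.9
```

{"name": "send_rows", "arguments": {"targets": [[0, 0.8, 0, 0, 0, 0], [0, 1.6, 0, 0, 0, 0], [0, 2.4, 0, 0, 0, 0], [0, 3.2, 0, 0, 0, 0], [0, 4, 0, 0, 0, 0]]}}

```text
clock: 57.3
tcp_pos: [0.5329, -0.0623, 0.0383]
tcp_rot: [0.678, 0.735, -0.0, -0.0]
force: [-0.7, -0.0, -0.9]
width: 0.174
grasp_force: 58.9
```

```bash
python3 - <<'E'
from h import *
here();thing('seam_bar',6,34,base=26);thing('ruler',8,38,base=25);here()
E
```

```text
t 57.3 tcp [532.9 -62.3  38.3] yaw(y) 4.58 tilt [-0. -0.] F [-0.7 -0.  -0.9] w 14.9 g 58.9
seam_bar 0.77 [277, 217, 90, 271] blade ([531.4, -49.6, 150.0, 44.3, -85.5], 32.9) grip ([532.7, -64.5, 50.5, 15.9, -85.6], 60.8)
ruler 0.66 [383, 194, 125, 318] blade ([580.7, -35.2, 169.4, 53.2, -85.9], 33.5) grip ([581.4, -60.3, 60.3, 18.3, -85.8], 63.3)
t 57.5 tcp [532.9 -62.3  38.3] yaw(y) 4.58 tilt [-0.01  0.  ] F [ 0.   0.3 -1.4] w 14.4 g 58.9
```

{"name": "send_rows", "arguments": {"targets": [[0, 0.4, 0.2, 0, 0, 0], [0, 0.8, 0.4, 0, 0, 0], [0, 1.2, 0.7, 0, 0, 0], [0, 1.2, 0.7, 0, 0, 0], [0, 1.2, 0.7, 0, 0, 0]]}}

```text
clock: 58.0
tcp_pos: [0.5341, -0.0622, 0.0376]
tcp_rot: [0.678, 0.735, -0.0, -0.0]
force: [-0.7, -1.2, -1.2]
width: 0.173
grasp_force: 58.9
```

{"name": "send_rows", "arguments": {"targets": [[0, 0.2, 0, 0, 0, 0], [0, 0.4, 0, 0, 0, 0], [0, 0.6, 0, 0, 0, 0], [0, 0.6, 0, 0, 0, 0], [0, 0.6, 0, 0, 0, 0]]}}

```text
clock: 58.5
tcp_pos: [0.5347, -0.0622, 0.0376]
tcp_rot: [0.678, 0.735, -0.0, 0.0]
force: [0.4, 0.5, -0.6]
width: 0.176
grasp_force: 58.9
```

{"name": "send_rows", "arguments": {"targets": [[0, 0.2, 0, 0, 0, 0], [0, 0.4, 0, 0, 0, 0], [0, 0.6, 0, 0, 0, 0], [0, 0.6, 0, 0, 0, 0], [0, 0.6, 0, 0, 0, 0]]}}

```text
clock: 59.0
tcp_pos: [0.5353, -0.0621, 0.0376]
tcp_rot: [0.678, 0.735, -0.0, 0.0]
force: [-0.5, -0.0, 0.3]
width: 0.173
grasp_force: 58.8
```

{"name": "send_rows", "arguments": {"targets": [[0, 0.2, 0, 0, 0, 0], [0, 0.4, 0, 0, 0, 0], [0, 0.6, 0, 0, 0, 0], [0, 0.6, 0, 0, 0, 0], [0, 0.6, 0, 0, 0, 0]]}}

```text
clock: 59.5
tcp_pos: [0.5353, -0.0621, 0.0375]
tcp_rot: [0.678, 0.735, -0.0, -0.0]
force: [-4.3, -0.3, 0.0]
width: 0.175
grasp_force: 59.1
```

{"name": "send_rows", "arguments": {"targets": [[0, 0.2, 0, 0, 0, 0], [0, 0.4, 0, 0, 0, 0], [0, 0.6, 0, 0, 0, 0], [0, 0.6, 0, 0, 0, 0], [0, 0.6, 0, 0, 0, 0]]}}

```text
clock: 60.0
tcp_pos: [0.5353, -0.0621, 0.0374]
tcp_rot: [0.678, 0.735, -0.001, -0.001]
force: [-6.9, -1.1, 2.4]
width: 0.174
grasp_force: 59.4
```

```bash
python3 - <<'E'
from h import *
s=here();print(s['ft_torque'])
E
```

```text
t 60.0 tcp [535.3 -62.1  37.4] yaw(y) 4.58 tilt [-0.12 -0.01] F [-6.9 -1.1  2.4] w 14.9 g 59.4
[-0.28461664  1.39537036  0.0218483 ]
```

{"name": "send_rows", "arguments": {"targets": [[0, 0, 0.3, 0, 0, 0], [0, 0, 0.6, 0, 0, 0], [0, 0, 0.9, 0, 0, 0], [0, 0, 1.0, 0, 0, 0], [0, 0, 1.0, 0, 0, 0]]}}

```text
clock: 60.5
tcp_pos: [0.5354, -0.062, 0.0368]
tcp_rot: [0.678, 0.735, -0.001, -0.001]
force: [-8.1, -1.0, 8.5]
width: 0.174
grasp_force: 60.4
```

{"name": "send_rows", "arguments": {"targets": [[0, 0, 0, 0, 0, 0], [0, 0, 0, 0, 0, 0], [0, 0, 0, 0, 0, 0], [0, -1, 0, 0, 0, 0], [0, -1, 0, 0, 0, 0]], "fingers": 28}}

```text
clock: 61.0
tcp_pos: [0.5356, -0.0621, 0.0366]
tcp_rot: [0.678, 0.735, 0.0, 0.0]
force: [-0.3, -0.1, 0.0]
width: 0.33
grasp_force: 0.0
```

{"name": "send_rows", "arguments": {"targets": [[0, 0, -10, 0, 0, 0], [0, 0, -25, 0, 0, 0], [0, 0, -45, 0, 0, 0], [0, 0, -70, 0, 0, 0], [0, 0, -100, 0, 0, 0]]}}

```text
clock: 61.5
tcp_pos: [0.535, -0.062, 0.1377]
tcp_rot: [0.678, 0.735, -0.0, -0.0]
force: [0.4, -0.1, -0.8]
width: 0.33
grasp_force: 0.0
```

{"name": "send_rows", "arguments": {"targets": [[0, 5, -15, 0, 0, 0], [-10, 10, -30, 0, 0, 0], [-20, 15, -50, 0, 0, 0], [-30, 20, -70, 0, 0, 0], [-30, 20, -80, 0, 0, 0]]}}

```text
clock: 62.0
tcp_pos: [0.5591, -0.0915, 0.2189]
tcp_rot: [0.679, 0.735, 0.001, 0.001]
force: [-0.2, -0.1, -0.2]
width: 0.331
grasp_force: 0.0
```

{"name": "send_rows", "arguments": {"targets": [[0, 0, 0, 0, 0, 0], [0, 0, 0, 0, 0, 0], [0, 0, 0, 0, 0, 0], [0, 0, 0, 0, 0, 0], [0, 0, 0, 0, 0, 0]]}}

```text
clock: 62.5
tcp_pos: [0.5575, -0.0901, 0.2161]
tcp_rot: [0.678, 0.735, -0.0, -0.0]
force: [0.7, -0.2, -0.1]
width: 0.327
grasp_force: 0.0
```

```bash
python3 - <<'E'
from h import *
here();thing('seam_bar',6,34,base=25);thing('ruler',8,38,base=25);thing('weight1',18,46,base=33,n=2);template('w9')
thing('scraper',22,57,base=4,cam='top');thing('pad',4,4,cam='top')
grab('top','t9')
E
```

```text
t 62.5 tcp [557.5 -90.1 216.1] yaw(y) 4.6 tilt [-0.05  0.02] F [ 0.7 -0.2 -0.1] w 27.9 g 0.0
seam_bar 0.79 [257, 157, 43, 167] blade ([534.6, -64.1, 178.8, 45.3, -85.3], 31.4) grip ([534.8, -63.8, 49.2, 16.1, -85.5], 59.2)
ruler 0.9 [304, 154, 51, 205] blade ([582.1, -59.7, 219.2, 49.7, -85.3], 33.4) grip ([581.7, -60.0, 58.6, 18.1, -85.5], 63.3)
weight1 0.68 [304, 96, 50, 52] blade ([576.5, 7.0, 47.3, 46.3, 4.9], 51.4) grip ([576.3, 7.1, 21.1, 20.8, 50.7], 79.4)
template p 0.67 7678 [636.3, -56.4, 169.2, 60.9, -85.6]
edge x = 602.43 + -0.0798*y  (yaw x_t 4.56 deg) yrange -141.9 28.6 rms 0.61
scraper 0.73 [167, 221, 25, 47] blade ([536.0, 275.9, 119.7, 44.9, 7.5], 26.4) grip ([535.8, 276.4, 70.1, 20.4, 7.9], 61.0)
pad 0.91 [193, 321, 42, 76] blade ([284.2, 206.5, 191.8, 88.5, -2.3], 4.4) grip ([284.2, 206.5, 191.8, 88.5, -2.3], 4.4)
```

View pics/w9.png

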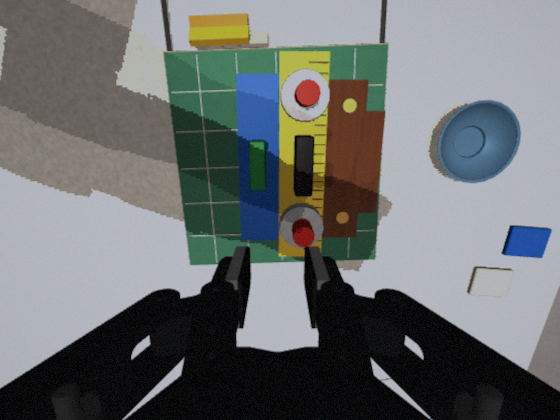

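View pics/t9.png

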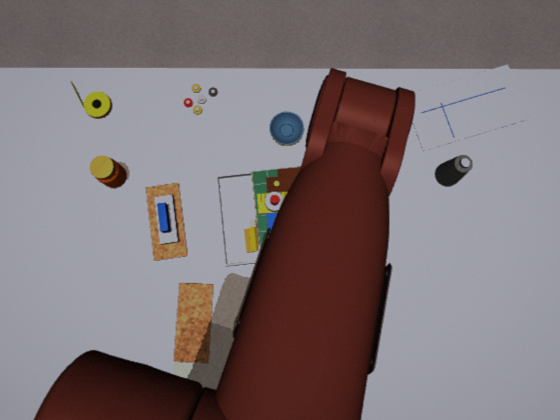

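The wrist picture shows the seam bar (257,155), ruler (304,155), both weights (305,92) and (303,228), and the template lying flush side by side. In the top picture the scraper lies lengthwise on its pad and the bystanders haven't moved. One last check of the offcuts' heights, then I'll hand in.

```bash
python3 - <<'E'
from h import *
im,d,T=grab('wrist');C=cloud('wrist',T,d)
h=cv2.cvtColor(im,cv2.COLOR_RGB2HSV)
e=np.array([-.113,.994]);by=((C[...,:2]-np.array([.5565,-.066]))@e)*1000
for n,m in(('col',(h[...,1]>120)&(h[...,2]>90)&(h[...,0]<35)),('any',C[...,2]>.010)):
    k=m&(by>124)&(by<195)&(C[...,0]>.44)&(C[...,0]<.64)
    print(n,k.sum(),np.percentile(by[k],[2,50,98]),np.percentile(C[...,2][k]*1000,[2,50,98]))
ok=np.percentile(C[...,2][k],98)<.030
print(ok)
if ok: print(order.sign_off())
E
```

```text
col 1770 [124.41197374 137.23098375 152.83043547] [10.19178285 19.54715843 26.0892369 ]
any 2058 [124.34709041 135.96791418 153.39840517] [10.43204862 18.60137532 25.97570903]
True
the job is handed in; nothing more can be done
None
```

The job is done and handed in at about 63 s. The three offcuts present (orange, yellow, white) are in the gutter and the scraper is on its pad. The ruler lies flush to the template under both weights, the seam bar is flush along its other edge, and the jar, cone and dish were not moved.

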